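# Make up two pipe-fitting kits on the stockroom packing bench

### The job

Make up the two kits: in the blue tray, lay the loose bright flange squarely on top of the pile of dark flanges, lowering it until you feel it touch because the pile's height is different each time, then lay the carton flat on the middle of that flange, and stand the red-lidded tin in the middle of the empty well. In the orange tray, stand the brass coupling in the middle of the black pad and the green-lidded tin in the middle of the other well. Set everything down gently without dropping it, let go of it all, and leave the yellow-lidded tin, the tape roll and the wrench where they are.

Things in the scene. Friction and masses are not known exactly. Their poses are not given: they have to be found in the camera images.
- flange_mid (a point): loose bright metal pipe flange: a flat disc 60 mm in diameter, 10 mm thick, about 0.2 kg, lying flat on the bench, dark bore and bolt holes drawn on its top (no real holes). The point is its centre, 5 mm above its underside; z up.
- carton_mid (a point): small brown closed cardboard carton of bolts with a darker tape band along its length: 50 mm (its x) by 40 mm (its y) by 30 mm high, about 0.15 kg, rigid. The point is its centre, 15 mm above its underside; any yaw.
- coupling_mid (a point): brass pipe coupling standing upright: a collar 44 mm in diameter and 16 mm high at its foot, above it a barrel 38 mm in diameter up to its full height of 50 mm (dark bore drawn on its top); about 0.18 kg. The point is its centre, 25 mm above its underside; z up.
- tin_red_mid (a point): white tin with a red lid and red band, upright cylinder 52 mm in diameter, 60 mm high, about 0.2 kg; goes into the blue tray. The point is its centre, 30 mm above its underside; z up along its axis.
- tin_green_mid (a point): white tin with a green lid and green band, upright cylinder 52 mm in diameter, 60 mm high, about 0.2 kg; goes into the orange tray. The point is its centre, 30 mm above its underside; z up along its axis.
- tin_yellow_mid (a point): white tin with a yellow lid and yellow band, upright cylinder 52 mm in diameter, 60 mm high, about 0.2 kg; not wanted in either kit, to be left alone. The point is its centre, 30 mm above its underside; z up along its axis.
- tray_blue: blue plastic kit tray, fixed, 110 (x) x 190 (y) x 12 mm, floor, walls and divider (y = 0) 4 mm thick. Origin: centre of underside on the bench; x away from robot at yaw 0, z up. Two wells 102 x 89 mm centred at x = 0, y = +47 and -47 mm. +y well: fixed flat-topped pile of dark flanges, 60 mm diameter, centred; its top 20 to 40 mm above the bench, unknown. -y well: empty.
- tray_orange: orange plastic kit tray, fixed, 110 (x) x 190 (y) x 12 mm, floor, walls and divider (y = 0) 4 mm thick. Origin: centre of underside on the bench; x away from robot at yaw 0, z up. Two wells 102 x 89 mm centred at x = 0, y = +47 and -47 mm. +y well: fixed black rubber pad in its middle, 70 x 70 x 2 mm (top 6 mm above the bench). -y well: bare.
- tape_mid (a point): bystander: roll of brown tape, ring 84 mm outside diameter, 45 mm high, lying flat beside the left tray. The point is its centre.
- wrench_grip (a point): bystander: steel wrench about 160 mm long lying flat between the trays. The point is on its handle.
There are look-alikes about, which are no part of the job. Of the things like the part that bears tin_green_mid, leave any that is pink or purple; of the rest the smaller one is meant.

How it is judged:
At the end, for the whole second after the job is handed in: Flange flat on the pile (10 mm); carton flat on it (12 mm); red tin in the blue tray's empty well, coupling on the black pad, green tin in the bare well, upright (0.12 rad), each within 15 mm of the middle in tray x and y; all released, at rest; bystanders moved under 30 mm (x of flange_mid in the frame of tray_blue between -0.01 and 0.01 m and y of flange_mid in the frame of tray_blue between 0.037 and 0.057 m and z of flange_mid in the frame of tray_blue between 0.022 and 0.048 m and angle between each of flange_mid, carton_mid, tin_red_mid, coupling_mid, tin_green_mid's own z axis and vertical below 0.12 rad and horizontal distance between carton_mid and flange_mid below 0.012 m and z of carton_mid in the frame of flange_mid between 0.016 and 0.024 m and x of tin_red_mid in the frame of tray_blue between -0.015 and 0.015 m and y of tin_red_mid in the frame of tray_blue between -0.062 and -0.032 m and z of tin_red_mid in the frame of tray_blue between 0.03 and 0.038 m and x of coupling_mid in the frame of tray_orange between -0.015 and 0.015 m and y of coupling_mid in the frame of tray_orange between 0.032 and 0.062 m and z of coupling_mid in the frame of tray_orange between 0.027 and 0.035 m and x of tin_green_mid in the frame of tray_orange between -0.015 and 0.015 m and y of tin_green_mid in the frame of tray_orange between -0.062 and -0.032 m and z of tin_green_mid in the frame of tray_orange between 0.03 and 0.038 m and linear speed of each of flange, carton, coupling, tin_red, tin_green below 0.02 m/s and contact force between each of flange, carton, coupling, tin_red, tin_green and the fingers below 0.1 N and distance of each of tin_yellow_mid, tape_mid, wrench_grip from where it was at the start of the episode below 0.03 m); the robot touches nothing.
It fails at once if the flange is dropped (falls free for more than about 10 mm) instead of being lowered onto the pile (linear speed of flange above 0.45 m/s and contact force between flange and the fingers below 0.05 N).
It fails at once if another kit thing is dropped (falls free for more than about 25 mm) or thrown ((linear speed of carton above 0.7 m/s and contact force between carton and the fingers below 0.05 N) or (linear speed of coupling above 0.7 m/s and contact force between coupling and the fingers below 0.05 N) or (linear speed of tin_red above 0.7 m/s and contact force between tin_red and the fingers below 0.05 N) or (linear speed of tin_green above 0.7 m/s and contact force between tin_green and the fingers below 0.05 N)).
It fails at once if the yellow-lidded tin, the tape roll or the wrench is moved by more than 30 mm (distance of any of tin_yellow_mid, tape_mid, wrench_grip from where it was at the start of the episode above 0.03 m).
It also fails if it takes over 138 s, if anything falls off the work surface, if the arm or the gripper's body presses on something with over 40 N, if the wrist force passes 120 N, or if a joint passes its speed limit or range.

### The arm

A 7-joint arm with a two-finger parallel gripper is mounted at the origin on the work surface. World frame = base frame: x ahead of the robot, y to its left, z up, the work surface at z = 0. Lengths are in m, angles in rad, forces in N, time in s.
With the tool pointing down it reaches from about 0.425 to 0.925 m from the base axis. Payload 6.8 kg.
Tool frame: the origin (TCP) lies on the centre line of the jaws, within the pads' length; the fingertips stand 8 mm ahead of it and the grasp point (between the pads) lies 11 mm behind it; z points along the fingers, x is the direction in which the jaws open and shut, and the axes are right-handed (so a half turn about z gives the same grasp; the last joint's range is limited). The gripper opens to 88 mm and grips with 3 to 60 N. Pads are 20 mm wide; open, the fingers measure 115 mm over their backs; the gripper's body (75 mm by 178 mm) begins 61 mm behind the grasp point.
Start: joints at [-1.263, 0.477, 0.022, 1.555, -0.011, 1.109, -0.083], TCP at [0.273, 0.618, 0.231] pointing down, gripper open.
Joint ranges: [-2.96, 2.96], [-0.34, 2.1], [-1.41, 1.46], [0.24, 2.44], [-1.37, 4.51], [0.17, 1.92], [-2.96, 2.96]. Speed limits (rad/s): [2.39, 2.39, 3.14, 3.14, 3.14, 3.14, 3.14].

### API

Orientations are given as a 3x3 rotation matrix whose columns are the frame's x, y, z axes.
In Python, from cell import manip gives the robot as it stands.
- The arm moves only by the tool send_rows, never from a script. Its arguments are lists of equal length, an entry for each row: "travel": the shift along the tool's x, y, z each as a share of 8 cm, from -1 to 1, a list of three; "turn": the turn about the tool's z as a share of pi rad, from -1 to 1; "grip": the gripper's target within -1 to 1 (fully open at 1, half-way at 0, shut at -1). In form: {"travel": [[tx, ty, tz], ...], "turn": [turn, ...], "grip": [grip, ...]}. A call has exactly 10 rows; each row is the pose to reach, as a shift and turn from the pose commanded when the call began, along the tool's axes at that moment, turning the shorter way round; what a row does not reach only later rows make up. A row lasts 1/12 s, in which the tool goes at most 41.7 mm and 7.16 degrees, less where a joint would pass 70% of its speed; a pose out of reach is approached as far as the arm can. A call with a number of a shift or a turn outside -1 to 1 is refused whole. A call with a gripper value outside its range is refused whole. The fingers move at their own pace and stop on an object; "squeeze" is the grip in N (left out, the last holds). Time passes only in rows, so rows that repeat a pose let the fingers close, or fill a call up. It gives the time, the measured TCP pose, the force and the opening at its end, in the units of the state.
- manip.observe(): the state, without advancing time (a new reading comes with each control period).
- manip.get_image(name): name is "scene" or "top" or "wrist"; returns a dict with "pixels" (480x640x3 uint8, blue, green, red), "z_map" (480x640 float32, m along the optical axis (not along the pixel's ray), 0 where there is no reading), "fovy" (degrees; the focal length in pixels is half the picture's height over the tangent of half this angle, whatever the lens; pixels are square), "cx", "cy" (the principal point, pixels), "rvec" (rotation vector, rad) and "tvec" (3), from world to camera coordinates, as OpenCV has them; the wrist camera has in their place "hand_eye" (4x4, takes a point from camera to tool coordinates, whose origin is the TCP and whose axes are the tool frame's). Camera axes: x right, y down, z forward; pixel columns grow to the right and rows downward; lengths in m; the calibration is good to about 2 mm. A picture is of the moment at which its call begins: read the wrist's pose just before it.
- manip.job_done(): hands the job in, once; it reports no verdict.
Trained networks look in a picture, given as the dict that the camera call returned (one of the last four; its "shot" number tells which), for a name from the list of things; names that differ only in an ending like _2 or _b are one class to them, and where a whole thing is asked for, a point or a joint stands for the part that bears it (a point fixed in the world has none). Each returns a list of dicts, best first, with "p" (0 to 1); they miss things now and then, are a little off and sometimes report something else, mostly with a low value. They report only what shows in the picture. A call takes as long as a camera call. They do not tell look-alikes from the thing itself.
- manip.search_frame(picture, name): "rect" ([left, top, width, height] in pixels, round what is visible of it).
- manip.cut_out(picture, name): "pixels" (480x640 bool, what is visible of it) and "rect" ([left, top, width, height] in pixels, round what is visible of it).
The state is a dict: "t": time; "q": joint angles; "joint_velocities": joint speeds; "tau": joint torques, N m; "tcp_pos": TCP position; "ee_rot": TCP orientation; "wrist_force": force on the tool from outside, world axes, zero at the start; "moment": the same for the moment, N m; "opening": finger opening in m.
Only numpy, scipy, OpenCV 4.12 (cv2) and the standard library are available. Lean on these libraries where they do the work, as an engineer would, in place of code of your own. Each camera call takes 0.05 s, during which the arm holds its last target.

## Working session

There is one attempt and no reset: what is moved stays moved. The work goes in short steps, Python scripts to look and compute and a tool call to move; the robot and the scene stay as the last step left them, time stands still between calls to the robot, and variables do not carry over. Pictures are saved under pics/ and viewed, and the job is handed in when it is done.

Besides the shell and the picture viewer there is one more tool, called after "Emit:" as name(argument=value, ...) on one line, values as JSON. send_rows: Moves the arm, as the interface text tells. Its arguments: {"type":"object","properties":{"travel":{"type":"array","items":{"type":"array","items":{"type":"number"}}},"turn":{"type":"array","items":{"type":"number"}},"grip":{"type":"array","items":{"type":"number"}},"squeeze":{"type":"number"}},"required":["travel","turn","grip"]}

```bash
mkdir -p pics; ls; cat > h.py <<'E'
import numpy as np, cv2
from cell import manip
def K(im):
    f=240/np.tan(np.radians(im['fovy'])/2); return f,im['cx'],im['cy']
def cam2world(im,st=None):
    if 'hand_eye' in im:
        H=np.eye(4);H[:3,:3]=np.array(st['ee_rot']);H[:3,3]=st['tcp_pos'];return H@np.array(im['hand_eye'])
    R=cv2.Rodrigues(np.array(im['rvec'],float))[0];T=np.eye(4);T[:3,:3]=R.T;T[:3,3]=-R.T@np.array(im['tvec']).ravel();return T
def cloud(im,st=None):
    f,cx,cy=K(im);v,u=np.mgrid[0:480,0:640];z=im['z_map']
    P=np.stack([(u-cx)/f*z,(v-cy)/f*z,z],-1)
    T=cam2world(im,st);W=P@T[:3,:3].T+T[:3,3];W[z==0]=np.nan;return W
def grab(n):
    st=manip.observe();im=manip.get_image(n);return st,im
E
python3 - <<'E'
from h import *
for n in ['scene','top','wrist']:
    st,im=grab(n);cv2.imwrite(f'pics/{n}0.png',im['pixels']);print(n,im['fovy'],im['cx'],im['cy'])
    T=cam2world(im,st);print(T.round(3))
    np.save(f'pics/{n}0.npy',cloud(im,st))
print(st)
E
```

```text
pics
scene 44.0305457887434 314.8034504471991 245.3941488795021
[[ 0.647  0.541 -0.538  1.094]
 [ 0.763 -0.459  0.456 -0.538]
 [-0.    -0.705 -0.709  0.874]
 [ 0.     0.     0.     1.   ]]
top 53.10577792403855 316.2793150133422 237.98450769495633
[[-0.006 -0.992  0.125  0.303]
 [-1.     0.01   0.025 -0.015]
 [-0.026 -0.124 -0.992  1.241]
 [ 0.     0.     0.     1.   ]]
wrist 65.30462629321374 315.3525372121048 241.10852825539578
[[ 0.403  0.883  0.24   0.207]
 [ 0.915 -0.388 -0.109  0.645]
 [-0.003  0.263 -0.965  0.384]
 [ 0.     0.     0.     1.   ]]
{'t': 0.1, 'q': array([-1.26311518,  0.47772219,  0.02235843,  1.55628496, -0.01148112,
        1.10928832, -0.08312683]), 'joint_velocities': array([-0.0033122 , -0.0018291 , -0.00081504, -0.00075244,  0.00209793,
        0.00067171,  0.00028516]), 'tau': array([ 4.22088284e-03, -5.84090352e+01,  1.53966509e+00, -2.73311663e+01,
       -5.42174221e-02,  1.31080436e-02,  5.36766868e-05]), 'tcp_pos': array([0.27245636, 0.61702818, 0.22980461]), 'ee_rot': array([[ 4.03914950e-01,  9.14796401e-01, -5.07615271e-04],
       [ 9.14795197e-01, -4.03915246e-01, -1.49032843e-03],
       [-1.56838063e-03,  1.37601924e-04, -9.99998761e-01]]), 'wrist_force': array([-0.53337599,  0.57400835,  0.74096906]), 'moment': array([-0.02138311, -0.01783197,  0.03182278]), 'opening': 0.08795981993027703}
```

View pics/top0.png

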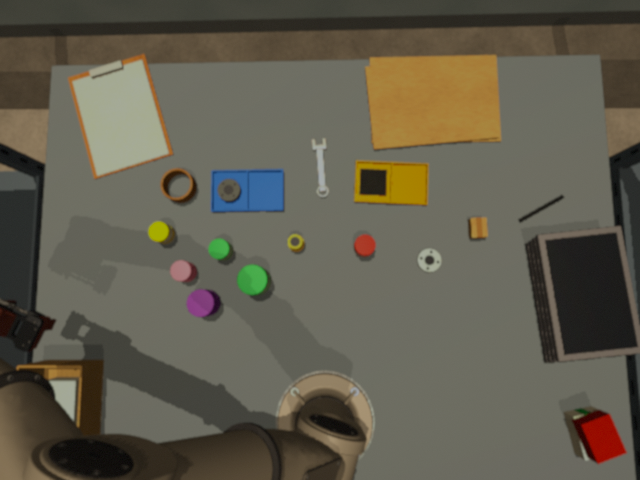

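View pics/scene0.png

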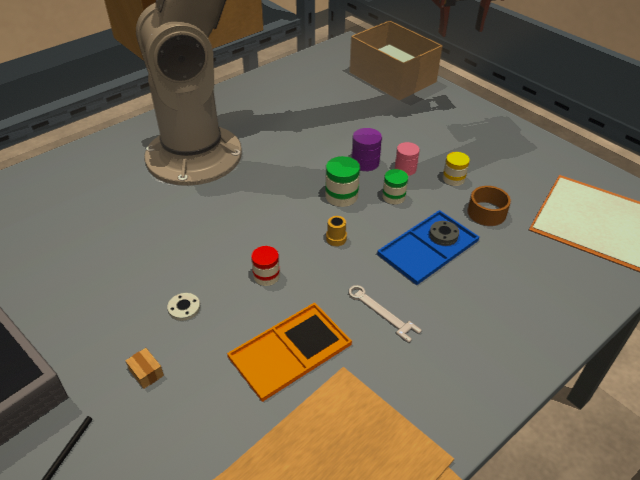

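View pics/wrist0.png

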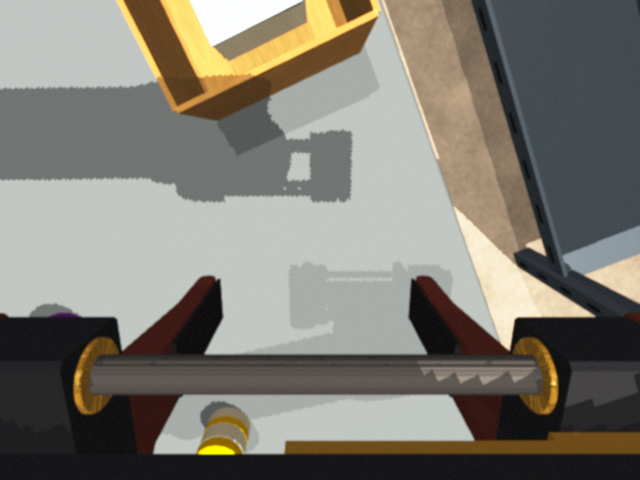

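```bash
cat > m.py <<'E'
from h import *
names=['flange_mid','carton_mid','coupling_mid','tin_red_mid','tin_green_mid','tray_blue','tray_orange','tin_yellow_mid','tape_mid','wrench_grip']
for cn in ['top','scene']:
    st,im=grab(cn);W=cloud(im,st);print(cn)
    for n in names:
        for d in manip.cut_out(im,n)[:5]:
            if d['p']<.3: continue
            P=W[d['pixels']];P=P[~np.isnan(P[:,0])];
            if not len(P): continue
            zt=np.percentile(P[:,2],90);T=P[P[:,2]>zt-.006]
            c,r=cv2.minEnclosingCircle(T[:,:2].astype(np.float32))
            ((x,y),(w,h),a)=cv2.minAreaRect(T[:,:2].astype(np.float32))
            print(n,round(d['p'],2),[int(v) for v in d['rect']],'z',zt.round(3),'mean',T.mean(0).round(4),'circ',np.round(c,4),round(r,4),'rect',np.round([x,y,w,h],4),round(a,1),len(T))
E
python3 m.py
```

```text
top
flange_mid 0.76 [418, 248, 20, 22] z 0.014 mean [ 0.3997 -0.2712  0.0113] circ [ 0.3996 -0.2723] 0.0298 rect [ 0.3992 -0.2718  0.0564  0.0543] 86.5 365
carton_mid 0.63 [463, 215, 21, 21] z 0.034 mean [ 0.4797 -0.3954  0.0317] circ [ 0.479  -0.3949] 0.0298 rect [ 0.4802 -0.3956  0.0495  0.0407] 0.6 285
coupling_mid 0.67 [287, 234, 18, 14] z 0.053 mean [0.4459 0.068  0.051 ] circ [0.4462 0.0681] 0.0187 rect [0.4456 0.0678 0.0355 0.0352] 0.3 159
tin_red_mid 0.92 [352, 229, 21, 27] z 0.063 mean [ 0.4346 -0.1056  0.0612] circ [ 0.4351 -0.1059] 0.0259 rect [ 0.4351 -0.1057  0.0488  0.0494] 45.0 319
tin_red_mid 0.36 [160, 168, 35, 35] z 0.046 mean [0.5983 0.3726 0.0448] circ [0.5981 0.3734] 0.0421 rect [0.5976 0.3728 0.0821 0.0797] 45.1 211
tin_green_mid 0.97 [183, 289, 34, 28] z 0.081 mean [0.2952 0.2944 0.0787] circ [0.2955 0.2945] 0.0329 rect [0.2948 0.2945 0.0624 0.06  ] 89.6 526
tin_green_mid 0.8 [206, 240, 26, 21] z 0.063 mean [0.4289 0.2572 0.0606] circ [0.4287 0.2572] 0.0258 rect [0.429  0.2569 0.0501 0.0493] 43.4 312
tin_green_mid 0.69 [239, 263, 29, 30] z 0.088 mean [0.3503 0.
[... 2768 characters left out ...]
26, 351, 35, 36] z 0.032 mean [ 0.4809 -0.3954  0.0303] circ [ 0.4795 -0.3944] 0.0317 rect [ 0.48   -0.395   0.054   0.0404] 1.2 639
tape_mid 0.77 [467, 186, 42, 37] z 0.045 mean [0.6016 0.3713 0.044 ] circ [0.6015 0.3757] 0.0465 rect [0.5995 0.3734 0.0825 0.0872] 53.9 351
tape_mid 0.45 [325, 215, 19, 32] z 0.051 mean [0.4479 0.0672 0.0501] circ [0.4481 0.0689] 0.0205 rect [0.4475 0.0676 0.0366 0.0384] 39.7 201
wrench_grip 0.65 [382, 168, 25, 36] z 0.062 mean [0.431  0.2567 0.0603] circ [0.4305 0.2585] 0.0275 rect [0.4299 0.2572 0.05   0.0514] 69.1 291
wrench_grip 0.63 [348, 287, 71, 55] z 0.01 mean [0.6547 0.0033 0.0076] circ [0.6473 0.0023] 0.0808 rect [0.6467 0.0043 0.16   0.04  ] 2.3 779
```

```bash
cat > t.py <<'E'
from h import *
for cn in ['top','scene']:
    st,im=grab(cn);W=cloud(im,st);hsv=cv2.cvtColor(im['pixels'],cv2.COLOR_BGR2HSV)
    x,y,z=W[...,0],W[...,1],W[...,2];print(cn)
    near=lambda cx,cy,r:np.hypot(x-cx,y-cy)<r
    m=near(.587,.244,.045)&(z>.018)
    zt=np.median(z[m]);m&=abs(z-zt)<.004
    print('pile',np.median(z[m]),np.round(cv2.minEnclosingCircle(W[m][:,:2].astype(np.float32)),4) if 0 else cv2.minEnclosingCircle(W[m][:,:2].astype(np.float32)),m.sum())
    for nm,c,lo,hi in [('blue',(.588,.197),(100,120,40),(130,255,255)),('orange',(.604,-.18),(10,150,60),(30,255,255))]:
        b=cv2.inRange(hsv,lo,hi)>0
        b&=near(*c,.13)&(z<.02)
        r=cv2.minAreaRect(W[b][:,:2].astype(np.float32));print(nm,np.round(np.hstack([r[0],r[1],r[2]]),4),b.sum())
    k=(hsv[...,2]<60)&near(.604,-.13,.06)&(z<.02)
    print('pad',np.round(np.hstack(cv2.minAreaRect(W[k][:,:2].astype(np.float32))),4),k.sum())
    k=(z>.03)&near(.48,-.5,.1)&(y<-.43);print('crate', np.nanmax(z[k]) if k.any() else None, y[k].max() if k.any() else None)
E
python3 t.py
```

```text
top
pile 0.021137774688231303 ((0.5874060392379761, 0.24366265535354614), 0.03043609857559204) 346
blue [0.5864 0.1966 0.1083 0.1904 0.293 ] 2488
orange [ 0.6406 -0.1825  0.1892  0.1855 86.5792] 2977
pad [ 6.05900e-01 -1.33900e-01  6.31000e-02  6.38000e-02  8.87113e+01] 558
crate 0.0944417101921542 -0.5150307967878672
scene
pile 0.021098658092010225 ((0.5870364904403687, 0.24437421560287476), 0.03226266801357269) 460
blue [0.5874 0.2032 0.1143 0.2055 0.0693] 3239
orange [ 0.6403 -0.1782  0.1992  0.1875 86.4715] 6118
pad [ 6.06600e-01 -1.32800e-01  7.06000e-02  7.02000e-02  8.54924e+01] 1188
crate 0.09181679699825196 -0.5150873122807256
```

Emit:
send_rows(travel=[[-0.04,0.05,0.02],[-0.12,0.14,0.05],[-0.22,0.24,0.1],[-0.32,0.34,0.15],[-0.42,0.45,0.2],[-0.52,0.56,0.25],[-0.62,0.67,0.3],[-0.72,0.78,0.33],[-0.82,0.89,0.35],[-0.92,1.0,0.37]], turn=[0,0,0,0,0,0,0,0,0,0], grip=[1,1,1,1,1,1,1,1,1,1], squeeze=25)

```text
t: 2.18
tcp_pos: [0.3167, 0.5167, 0.2009]
ee_rot: [[0.404, 0.915, 0.0], [0.915, -0.404, 0.0], [0.0, 0.0, -1.0]]
wrist_force: [-0.4, -0.1, -0.0]
opening: 0.0881
```

Emit:
send_rows(travel=[[-0.1,0.1,0.02],[-0.19,0.2,0.05],[-0.28,0.3,0.1],[-0.37,0.4,0.15],[-0.46,0.5,0.2],[-0.55,0.6,0.25],[-0.64,0.7,0.3],[-0.73,0.8,0.33],[-0.82,0.9,0.35],[-0.92,1.0,0.37]], turn=[0,0,0,0,0,0,0,0,0,0], grip=[1,1,1,1,1,1,1,1,1,1])

```text
t: 3.02
tcp_pos: [0.36, 0.4174, 0.1713]
ee_rot: [[0.404, 0.915, 0.0], [0.915, -0.404, 0.0], [0.0, -0.0, -1.0]]
wrist_force: [-0.3, -0.9, -0.2]
opening: 0.088
```

Emit:
send_rows(travel=[[-0.1,0.1,0],[-0.19,0.2,0],[-0.28,0.3,0],[-0.37,0.4,0],[-0.46,0.5,0],[-0.55,0.6,0],[-0.64,0.7,0],[-0.73,0.8,0],[-0.82,0.9,0],[-0.92,1.0,0]], turn=[0,0,0,0,0,0,0,0,0,0], grip=[1,1,1,1,1,1,1,1,1,1])

```text
t: 3.85
tcp_pos: [0.4035, 0.3177, 0.1715]
ee_rot: [[0.404, 0.915, 0.0], [0.915, -0.404, 0.0], [0.0, 0.0, -1.0]]
wrist_force: [0.1, 0.5, 0.2]
opening: 0.0881
```

```bash
cat > p.py <<'E'
from h import *
import sys
# usage: p.py x y z [angle]
st=manip.observe();R=np.array(st['ee_rot']);p=np.array(st['tcp_pos'])
a=np.degrees(np.arctan2(R[1,0],R[0,0]))
print('t',round(st['t'],2),'tcp',p.round(4),'ang',a.round(2),'F',np.round(st['wrist_force'],2),'open',round(st['opening'],4))
if len(sys.argv)>3:
    d=R.T@(np.array([float(v) for v in sys.argv[1:4]])-p);print('shift units',(d/.08).round(3), 'n',round(max(abs(d))/.08,2))
if len(sys.argv)>4:
    da=(a-float(sys.argv[4])+90)%180-90;print('turn',round(da/180,3))
E
python3 p.py .4295 .257 .035
```

```text
t 3.85 tcp [0.4035 0.3177 0.1715] ang 66.18 F [0.07 0.55 0.18] open 0.0881
shift units [-0.563  0.604  1.706] n 1.71
```

Emit:
send_rows(travel=[[-0.1,0.11,0],[-0.2,0.22,0.05],[-0.3,0.33,0.1],[-0.4,0.44,0.2],[-0.5,0.54,0.3],[-0.54,0.58,0.4],[-0.56,0.6,0.5],[-0.563,0.604,0.6],[-0.563,0.604,0.7],[-0.563,0.604,0.8]], turn=[0,0,0,0,0,0,0,0,0,0], grip=[1,1,1,1,1,1,1,1,1,1])

```text
t: 4.68
tcp_pos: [0.4287, 0.2585, 0.1065]
ee_rot: [[0.403, 0.915, -0.0], [0.915, -0.403, 0.0], [0.0, -0.0, -1.0]]
wrist_force: [-0.7, -0.9, -0.2]
opening: 0.0883
```

```bash
python3 p.py .4295 .257 .035; python3 - <<'E'
from h import *
st,im=grab('wrist');cv2.imwrite('pics/w1.png',im['pixels'])
W=cloud(im,st)
for d in manip.cut_out(im,'tin_green_mid')[:4]:
    P=W[d['pixels']];P=P[~np.isnan(P[:,0])];zt=np.percentile(P[:,2],90);T=P[P[:,2]>zt-.006]
    print(d['p'],d['rect'],zt,cv2.minEnclosingCircle(T[:,:2].astype(np.float32)))
E
```

```text
t 4.68 tcp [0.4287 0.2585 0.1065] ang 66.23 F [-0.71 -0.91 -0.21] open 0.0883
shift units [-0.013  0.017  0.894] n 0.89
0.97 [378.4, 50.1, 116.7, 108.8] 0.06128617006735221 ((0.3736972212791443, 0.3526017665863037), 0.025999678298830986)
0.85 [273.3, 204.5, 88.0, 104.7] 0.06137386810875689 ((0.42702195048332214, 0.25867366790771484), 0.026112718507647514)
0.83 [198.5, 0.0, 150.6, 84.6] 0.07938006663907635 ((0.3031842112541199, 0.2932910919189453), 0.03199978545308113)
0.69 [5.9, 130.3, 201.7, 155.7] 0.0867112648439712 ((0.34899622201919556, 0.17091412842273712), 0.037360310554504395)
```

Emit:
send_rows(travel=[[0,0,0.12],[0,0,0.25],[0,0,0.38],[0,0,0.5],[0,0,0.62],[0,0,0.72],[0,0,0.82],[0,0,0.87],[0,0,0.89],[0,0,0.89]], turn=[0,0,0,0,0,0,0,0,0,0], grip=[1,1,1,1,1,1,1,1,1,-1])

```text
t: 5.62
tcp_pos: [0.4289, 0.2578, 0.0359]
ee_rot: [[0.404, 0.915, -0.0], [0.915, -0.404, -0.0], [-0.0, -0.0, -1.0]]
wrist_force: [0.7, -0.1, 0.5]
opening: 0.084
```

Emit:
send_rows(travel=[[0,0,0],[0,0,0],[0,0,0],[0,0,0],[0,0,0],[0,0,0],[0,0,-0.02],[0,0,-0.06],[0,0,-0.12],[0,0,-0.2]], turn=[0,0,0,0,0,0,0,0,0,0], grip=[-1,-1,-1,-1,-1,-1,-1,-1,-1,-1])

```text
t: 6.45
tcp_pos: [0.4287, 0.2576, 0.0524]
ee_rot: [[0.404, 0.915, -0.001], [0.915, -0.404, -0.001], [-0.001, -0.0, -1.0]]
wrist_force: [0.2, -0.2, -1.0]
opening: 0.0517
```

Emit:
send_rows(travel=[[0,0,-0.1],[-0.02,0.02,-0.2],[-0.06,0.06,-0.32],[-0.12,0.12,-0.44],[-0.2,0.2,-0.56],[-0.3,0.3,-0.68],[-0.4,0.4,-0.8],[-0.5,0.5,-0.9],[-0.6,0.6,-0.97],[-0.7,0.7,-1.0]], turn=[0,0,0,0,0,0,0,0,0,0], grip=[-1,-1,-1,-1,-1,-1,-1,-1,-1,-1])

```text
t: 7.28
tcp_pos: [0.4585, 0.1827, 0.1333]
ee_rot: [[0.405, 0.914, 0.001], [0.914, -0.405, 0.001], [0.001, 0.001, -1.0]]
wrist_force: [-0.1, 0.0, -1.4]
opening: 0.052
```

Emit:
send_rows(travel=[[-0.1,0.1,0],[-0.2,0.2,0],[-0.3,0.3,0],[-0.4,0.4,0],[-0.5,0.5,0],[-0.6,0.6,0],[-0.7,0.7,0],[-0.8,0.8,0],[-0.9,0.9,0],[-1.0,0.98,0]], turn=[0,0,0,0,0,0,0,0,0,0], grip=[-1,-1,-1,-1,-1,-1,-1,-1,-1,-1])

```text
t: 8.12
tcp_pos: [0.4972, 0.0779, 0.1318]
ee_rot: [[0.404, 0.915, -0.001], [0.915, -0.404, -0.0], [-0.001, -0.0, -1.0]]
wrist_force: [-0.3, -0.8, -1.7]
opening: 0.051
```

Emit:
send_rows(travel=[[-0.1,0.1,0],[-0.2,0.2,0],[-0.3,0.3,0],[-0.4,0.4,0],[-0.5,0.5,0],[-0.6,0.6,0],[-0.7,0.7,0],[-0.8,0.8,0],[-0.9,0.88,0],[-1.0,0.95,0]], turn=[0,0,0,0,0,0,0,0,0,0], grip=[-1,-1,-1,-1,-1,-1,-1,-1,-1,-1])

```text
t: 8.95
tcp_pos: [0.5346, -0.0258, 0.1322]
ee_rot: [[0.404, 0.915, 0.0], [0.915, -0.404, -0.0], [0.0, 0.0, -1.0]]
wrist_force: [0.7, 0.3, -1.5]
opening: 0.0516
```

Emit:
send_rows(travel=[[-0.1,0.1,0],[-0.2,0.2,0],[-0.3,0.3,0],[-0.4,0.4,0],[-0.5,0.5,0],[-0.6,0.58,0],[-0.7,0.67,0],[-0.8,0.76,0],[-0.9,0.84,0],[-1.0,0.9,0]], turn=[0,0,0,0,0,0,0,0,0,0], grip=[-1,-1,-1,-1,-1,-1,-1,-1,-1,-1])

```text
t: 9.78
tcp_pos: [0.5682, -0.1281, 0.1322]
ee_rot: [[0.404, 0.915, 0.0], [0.915, -0.404, -0.0], [-0.0, 0.0, -1.0]]
wrist_force: [0.4, 0.1, -2.2]
opening: 0.0515
```

```bash
python3 p.py .6006 -.227 .0395
```

```text
t 9.78 tcp [ 0.5682 -0.1281  0.1322] ang 66.17 F [ 0.39  0.11 -2.19] open 0.0515
shift units [-0.967  0.87   1.159] n 1.16
```

Emit:
send_rows(travel=[[-0.1,0.1,0],[-0.2,0.2,0],[-0.3,0.3,0],[-0.42,0.4,0],[-0.54,0.5,0.0],[-0.66,0.6,0.05],[-0.77,0.7,0.1],[-0.86,0.78,0.18],[-0.92,0.83,0.26],[-0.94,0.85,0.34]], turn=[0,0,0,0,0,0,0,0,0,0], grip=[-1,-1,-1,-1,-1,-1,-1,-1,-1,-1])

```text
t: 10.62
tcp_pos: [0.5994, -0.2247, 0.104]
ee_rot: [[0.405, 0.914, -0.001], [0.914, -0.405, -0.0], [-0.001, -0.0, -1.0]]
wrist_force: [-0.3, 0.7, -2.1]
opening: 0.0518
```

```bash
python3 p.py .6006 -.227 .0395; python3 - <<'E'
from h import *
for n in ['wrist','scene']:
    st,im=grab(n);cv2.imwrite(f'pics/{n}2.png',im['pixels'])
E
```

```text
t 10.62 tcp [ 0.5994 -0.2247  0.104 ] ang 66.1 F [-0.31  0.65 -2.1 ] open 0.0518
shift units [-0.02   0.025  0.806] n 0.81
```

View pics/scene2.png

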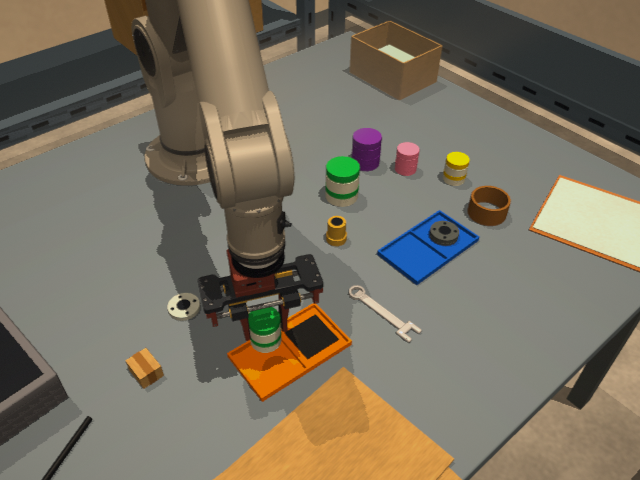

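The scene view shows the small green tin upright in the jaws at about (265, 328), above the orange tray's bare well. The large green tin is still at (342, 180). Lowering now.

Emit:
send_rows(travel=[[0,0,0.1],[0,0,0.2],[0,0,0.3],[0,0,0.4],[0,0,0.5],[0,0,0.6],[0,0,0.67],[0,0,0.71],[0,0,0.74],[0,0,0.75]], turn=[0,0,0,0,0,0,0,0,0,0], grip=[-1,-1,-1,-1,-1,-1,-1,-1,-1,-1])

```text
t: 11.55
tcp_pos: [0.5995, -0.2233, 0.0447]
ee_rot: [[0.404, 0.915, -0.0], [0.915, -0.404, 0.0], [-0.0, -0.0, -1.0]]
wrist_force: [-0.1, -0.7, -2.1]
opening: 0.0515
```

Emit:
send_rows(travel=[[0,0,0.01],[0,0,0.02],[0,0,0.025],[0,0,0.03],[0,0,0.03],[0,0,0.03],[0,0,0.03],[0,0,0.03],[0,0,0.03],[0,0,0.03]], turn=[0,0,0,0,0,0,0,0,0,0], grip=[-1,-1,-1,-1,-1,-1,-1,-1,-1,-1])

```text
t: 12.38
tcp_pos: [0.5997, -0.2233, 0.0427]
ee_rot: [[0.404, 0.915, 0.0], [0.915, -0.404, -0.0], [0.0, 0.0, -1.0]]
wrist_force: [0.1, 0.4, -1.3]
opening: 0.0515
```

```bash
python3 p.py .6006 -.227 .0395
```

```text
t 12.38 tcp [ 0.5997 -0.2233  0.0427] ang 66.18 F [ 0.11  0.42 -1.3 ] open 0.0515
shift units [-0.038  0.03   0.04 ] n 0.04
```

Emit:
send_rows(travel=[[-0.02,0.015,0],[-0.038,0.03,0],[-0.038,0.03,0.01],[-0.038,0.03,0.02],[-0.038,0.03,0.03],[-0.038,0.03,0.04],[-0.038,0.03,0.04],[-0.038,0.03,0.04],[-0.038,0.03,0.04],[-0.038,0.03,0.04]], turn=[0,0,0,0,0,0,0,0,0,0], grip=[-1,-1,-1,-1,-1,-1,-1,-1,-1,-1])

```text
t: 13.22
tcp_pos: [0.6006, -0.2272, 0.0406]
ee_rot: [[0.404, 0.915, 0.0], [0.915, -0.404, 0.0], [0.0, 0.0, -1.0]]
wrist_force: [-4.4, 1.4, 8.6]
opening: 0.0518
```

Emit:
send_rows(travel=[[0,0,0],[0,0,0],[0,0,0],[0,0,0],[0,0,0],[0,0,0],[0,0,-0.05],[0,0,-0.15],[0,0,-0.3],[0,0,-0.45]], turn=[0,0,0,0,0,0,0,0,0,0], grip=[-0.2,0.4,1,1,1,1,1,1,1,1])

```text
t: 14.05
tcp_pos: [0.6007, -0.2271, 0.0767]
ee_rot: [[0.404, 0.915, 0.0], [0.915, -0.404, -0.0], [0.0, 0.0, -1.0]]
wrist_force: [0.1, 1.0, 0.7]
opening: 0.0875
```

```bash
python3 p.py .4003 -.2722 .1; python3 - <<'E'
from h import *
for n in ['wrist']:
    st,im=grab(n);cv2.imwrite(f'pics/{n}3.png',im['pixels'])
E
```

```text
t 14.05 tcp [ 0.6007 -0.2271  0.0767] ang 66.17 F [0.05 1.02 0.73] open 0.0875
shift units [-1.528 -2.063 -0.292] n 2.06
```

View pics/wrist3.png

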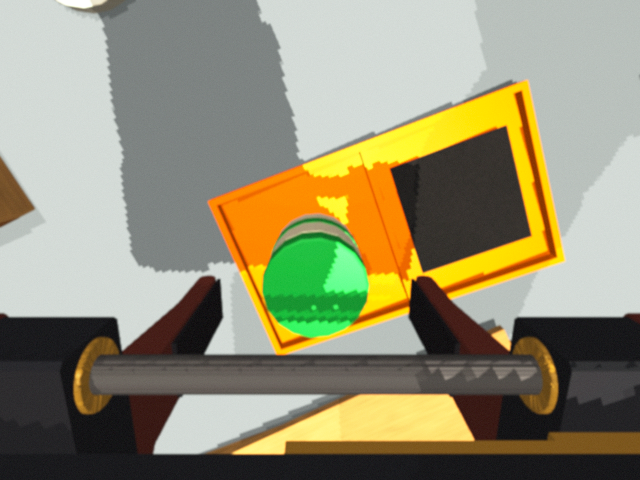

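The wrist view shows the green tin upright in the bare well, lid at about (316, 285), with the fingers clear of it. Next is the flange.

Emit:
send_rows(travel=[[0,0,-0.12],[0,0,-0.24],[0,-0.05,-0.32],[-0.05,-0.12,-0.35],[-0.12,-0.22,-0.35],[-0.2,-0.32,-0.35],[-0.28,-0.42,-0.35],[-0.36,-0.52,-0.35],[-0.44,-0.62,-0.35],[-0.53,-0.72,-0.35]], turn=[0,0,0,0,0,0,0,0,0,0], grip=[1,1,1,1,1,1,1,1,1,1])

```text
t: 14.93
tcp_pos: [0.5294, -0.2428, 0.1032]
ee_rot: [[0.404, 0.915, -0.001], [0.915, -0.404, 0.0], [-0.0, -0.001, -1.0]]
wrist_force: [-0.3, 0.0, 0.2]
opening: 0.0877
```

Emit:
send_rows(travel=[[-0.07,-0.1,0],[-0.15,-0.2,0],[-0.22,-0.3,0],[-0.29,-0.4,0],[-0.36,-0.5,0],[-0.43,-0.6,0],[-0.5,-0.7,0],[-0.57,-0.8,0],[-0.64,-0.9,0],[-0.72,-1.0,0]], turn=[0,0,0,0,0,0,0,0,0,0], grip=[1,1,1,1,1,1,1,1,1,1])

```text
t: 15.77
tcp_pos: [0.4334, -0.2629, 0.1035]
ee_rot: [[0.404, 0.915, 0.0], [0.915, -0.404, 0.0], [0.0, 0.0, -1.0]]
wrist_force: [0.0, 0.3, -0.2]
opening: 0.0881
```

```bash
python3 p.py .4003 -.2722 .0105
```

```text
t 15.77 tcp [ 0.4334 -0.2629  0.1035] ang 66.19 F [ 0.02  0.27 -0.23] open 0.0881
shift units [-0.273 -0.332  1.162] n 1.16
```

Emit:
send_rows(travel=[[-0.07,-0.08,0.0],[-0.14,-0.16,0.05],[-0.2,-0.24,0.15],[-0.25,-0.3,0.25],[-0.27,-0.325,0.37],[-0.273,-0.33,0.5],[-0.273,-0.33,0.62],[-0.273,-0.33,0.7],[-0.273,-0.33,0.75],[-0.273,-0.33,0.75]], turn=[0,0,0,0,0,0,0,0,0,0], grip=[1,1,1,1,1,1,1,1,1,1])

```text
t: 16.6
tcp_pos: [0.4011, -0.2718, 0.0423]
ee_rot: [[0.404, 0.915, -0.002], [0.915, -0.404, 0.001], [0.0, -0.002, -1.0]]
wrist_force: [0.6, 0.7, 0.1]
opening: 0.0877
```

```bash
python3 p.py .4003 -.2722 .0105; python3 - <<'E'
from h import *
st,im=grab('wrist');cv2.imwrite('pics/w4.png',im['pixels'])
W=cloud(im,st)
for d in manip.cut_out(im,'flange_mid')[:2]:
    P=W[d['pixels']];P=P[~np.isnan(P[:,0])];zt=np.percentile(P[:,2],90);T=P[P[:,2]>zt-.005]
    print(d['p'],d['rect'],zt,cv2.minEnclosingCircle(T[:,:2].astype(np.float32)))
E
```

```text
t 16.6 tcp [ 0.4011 -0.2718  0.0423] ang 66.2 F [0.58 0.68 0.11] open 0.0877
shift units [-0.009 -0.007  0.398] n 0.4
0.63 [261.3, 214.7, 108.1, 110.8] 0.011305787507961018 ((0.39789146184921265, -0.2714805603027344), 0.030193861573934555)
```

View pics/w4.png

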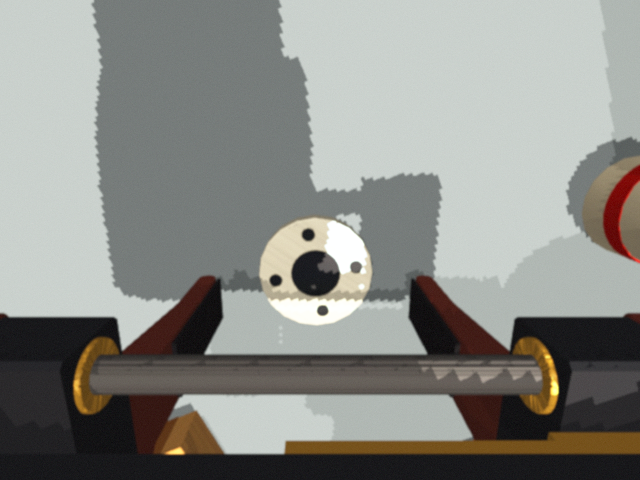

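The flange sits between the open jaws at about (316, 271). Descending to just above the bench and gripping.

Emit:
send_rows(travel=[[-0.005,-0.01,0.08],[-0.009,-0.02,0.16],[-0.009,-0.02,0.24],[-0.009,-0.02,0.3],[-0.009,-0.02,0.34],[-0.009,-0.02,0.37],[-0.009,-0.02,0.385],[-0.009,-0.02,0.395],[-0.009,-0.02,0.395],[-0.009,-0.02,0.395]], turn=[0,0,0,0,0,0,0,0,0,0], grip=[1,1,1,1,1,1,1,1,1,1])

```text
t: 17.53
tcp_pos: [0.3997, -0.2723, 0.012]
ee_rot: [[0.404, 0.915, 0.0], [0.915, -0.404, -0.0], [0.0, 0.0, -1.0]]
wrist_force: [-0.2, -0.1, -0.6]
opening: 0.0877
```

Emit:
send_rows(travel=[[0,0,0],[0,0,0],[0,0,0],[0,0,0],[0,0,0],[0,0,0],[0,0,0],[0,0,0],[0,0,0],[0,0,0]], turn=[0,0,0,0,0,0,0,0,0,0], grip=[0.6,0.3,0,-0.4,-1,-1,-1,-1,-1,-1], squeeze=30)

```text
t: 18.37
tcp_pos: [0.3996, -0.2722, 0.0119]
ee_rot: [[0.404, 0.915, 0.0], [0.915, -0.404, 0.0], [0.0, 0.0, -1.0]]
wrist_force: [0.2, 0.8, 2.5]
opening: 0.0588
```

Emit:
send_rows(travel=[[0,0,-0.04],[0,0,-0.12],[0,0,-0.24],[0,0,-0.36],[0,0,-0.5],[0,0,-0.64],[0,0,-0.78],[0,0,-0.9],[0,0,-0.98],[0,0,-1.0]], turn=[0,0,0,0.03,0.06,0.09,0.13,0.17,0.2,0.23], grip=[-1,-1,-1,-1,-1,-1,-1,-1,-1,-1])

```text
t: 19.2
tcp_pos: [0.4003, -0.2725, 0.0937]
ee_rot: [[0.91, 0.415, 0.002], [0.415, -0.91, -0.0], [0.002, 0.001, -1.0]]
wrist_force: [-0.1, -0.1, -1.6]
opening: 0.0589
```

```bash
python3 p.py .5873 .244 .07
```

```text
t 19.2 tcp [ 0.4003 -0.2725  0.0937] ang 24.49 F [-0.09 -0.07 -1.59] open 0.0589
shift units [ 4.803 -4.906  0.299] n 4.91
```

Emit:
send_rows(travel=[[0.03,-0.03,-0.02],[0.1,-0.1,-0.05],[0.2,-0.2,-0.1],[0.3,-0.3,-0.1],[0.4,-0.4,-0.1],[0.52,-0.52,-0.1],[0.64,-0.64,-0.1],[0.76,-0.76,-0.1],[0.86,-0.88,-0.1],[0.97,-0.99,-0.1]], turn=[0,0,0,0,0,0,0,0,0,0], grip=[-1,-1,-1,-1,-1,-1,-1,-1,-1,-1])

```text
t: 20.03
tcp_pos: [0.4368, -0.1663, 0.0999]
ee_rot: [[0.906, 0.422, -0.001], [0.422, -0.906, 0.001], [-0.0, -0.001, -1.0]]
wrist_force: [0.3, 0.7, -1.3]
opening: 0.0591
```

Emit:
send_rows(travel=[[0.1,-0.1,0],[0.2,-0.2,0],[0.3,-0.3,0],[0.4,-0.4,0],[0.5,-0.5,0],[0.6,-0.6,0],[0.7,-0.7,0],[0.8,-0.8,0],[0.88,-0.9,0],[0.97,-0.99,0]], turn=[0,0,0,0,0,0,0,0,0,0], grip=[-1,-1,-1,-1,-1,-1,-1,-1,-1,-1])

```text
t: 20.87
tcp_pos: [0.4742, -0.0623, 0.0998]
ee_rot: [[0.908, 0.419, -0.0], [0.419, -0.908, 0.0], [-0.0, -0.0, -1.0]]
wrist_force: [0.4, 0.4, -1.7]
opening: 0.0595
```

Emit:
send_rows(travel=[[0.1,-0.1,0],[0.2,-0.2,0],[0.3,-0.3,0],[0.4,-0.4,0],[0.5,-0.5,0],[0.6,-0.6,0],[0.7,-0.7,0],[0.8,-0.8,0],[0.88,-0.9,0],[0.97,-0.99,0]], turn=[0,0,0,0,0,0,0,0,0,0], grip=[-1,-1,-1,-1,-1,-1,-1,-1,-1,-1])

```text
t: 21.7
tcp_pos: [0.5115, 0.0421, 0.0998]
ee_rot: [[0.908, 0.419, -0.0], [0.419, -0.908, 0.0], [-0.0, -0.0, -1.0]]
wrist_force: [-0.7, -0.1, -1.2]
opening: 0.0587
```

Emit:
send_rows(travel=[[0.1,-0.1,0],[0.2,-0.2,0],[0.3,-0.3,0],[0.4,-0.4,0],[0.5,-0.5,0],[0.6,-0.6,0],[0.7,-0.7,0],[0.8,-0.8,0],[0.88,-0.9,0],[0.97,-0.99,0]], turn=[0,0,0,0,0,0,0,0,0,0], grip=[-1,-1,-1,-1,-1,-1,-1,-1,-1,-1])

```text
t: 22.53
tcp_pos: [0.5487, 0.1466, 0.0998]
ee_rot: [[0.908, 0.419, -0.0], [0.419, -0.908, 0.0], [-0.0, -0.0, -1.0]]
wrist_force: [-0.1, 0.4, -2.1]
opening: 0.0592
```

```bash
python3 p.py .5873 .244 .07; python3 - <<'E'
from h import *
st,im=grab('scene');cv2.imwrite('pics/s5.png',im['pixels'])
E
```

```text
t 22.53 tcp [0.5487 0.1466 0.0998] ang 24.79 F [-0.07  0.45 -2.11] open 0.0592
shift units [ 0.948 -0.903  0.372] n 0.95
```

View pics/s5.png

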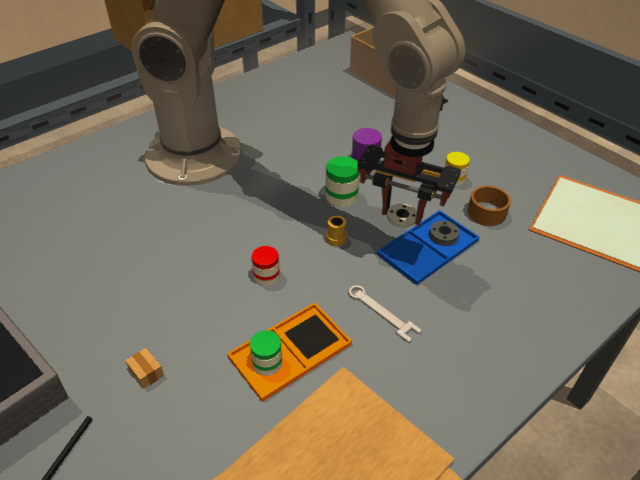

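The flange is level in the jaws at about (403, 214), with the pile at (445, 232). The green tin is standing in the orange tray at (266, 350). Moving over the pile.

Emit:
send_rows(travel=[[0.1,-0.1,0],[0.2,-0.2,0],[0.3,-0.3,0],[0.42,-0.42,0],[0.54,-0.53,0.05],[0.66,-0.64,0.1],[0.77,-0.75,0.18],[0.86,-0.82,0.26],[0.92,-0.87,0.33],[0.93,-0.885,0.37]], turn=[0,0,0,0,0,0,0,0,0,0], grip=[-1,-1,-1,-1,-1,-1,-1,-1,-1,-1])

```text
t: 23.42
tcp_pos: [0.5864, 0.2421, 0.0688]
ee_rot: [[0.907, 0.42, -0.001], [0.42, -0.907, -0.0], [-0.001, -0.0, -1.0]]
wrist_force: [-0.1, -0.1, -1.9]
opening: 0.0592
```

Emit:
send_rows(travel=[[0,0,0.04],[0,0,0.08],[0,0,0.12],[0,0,0.16],[0,0,0.2],[0,0,0.24],[0,0,0.27],[0,0,0.29],[0,0,0.3],[0,0,0.3]], turn=[0,0,0,0,0,0,0,0,0,0], grip=[-1,-1,-1,-1,-1,-1,-1,-1,-1,-1])

```text
t: 24.25
tcp_pos: [0.5865, 0.2409, 0.0461]
ee_rot: [[0.908, 0.419, -0.0], [0.419, -0.908, -0.0], [-0.0, -0.0, -1.0]]
wrist_force: [0.8, -0.2, -0.5]
opening: 0.0592
```

```bash
python3 p.py .5873 .244 .033; python3 - <<'E'
from h import *
st,im=grab('wrist');cv2.imwrite('pics/w6.png',im['pixels'])
st,im=grab('scene');cv2.imwrite('pics/s6.png',im['pixels'][130:330,330:530].repeat(3,0).repeat(3,1))
E
```

```text
t 24.25 tcp [0.5865 0.2409 0.0461] ang 24.77 F [ 0.84 -0.21 -0.54] open 0.0592
shift units [ 0.026 -0.03   0.164] n 0.16
```

View pics/s6.png

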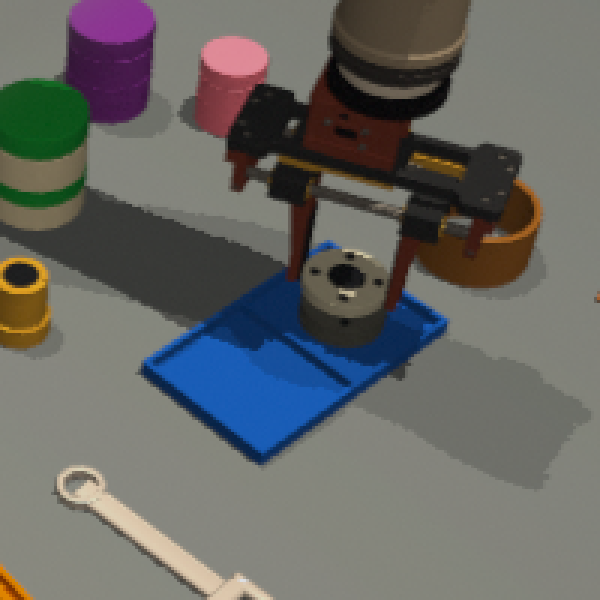

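View pics/w6.png

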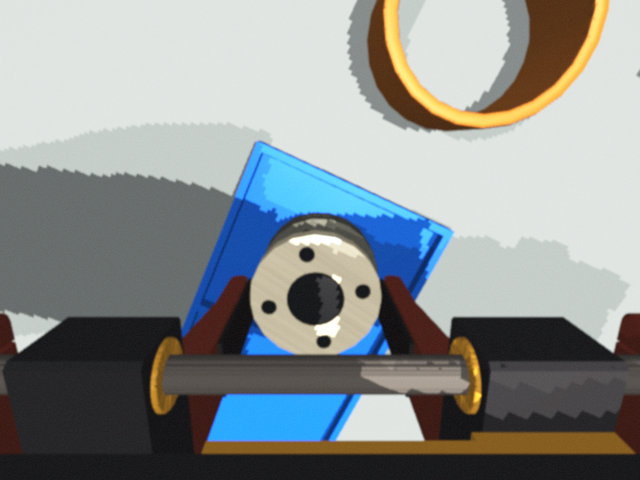

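The flange hangs level just over the dark pile in both views, at about (315, 297) in the wrist picture. I'll correct about 3 mm in xy and feel downwards.

Emit:
send_rows(travel=[[0.013,-0.015,0],[0.026,-0.03,0],[0.026,-0.03,0.02],[0.026,-0.03,0.04],[0.026,-0.03,0.06],[0.026,-0.03,0.08],[0.026,-0.03,0.09],[0.026,-0.03,0.1],[0.026,-0.03,0.1],[0.026,-0.03,0.1]], turn=[0,0,0,0,0,0,0,0,0,0], grip=[-1,-1,-1,-1,-1,-1,-1,-1,-1,-1])

```text
t: 25.18
tcp_pos: [0.5874, 0.2439, 0.0382]
ee_rot: [[0.908, 0.419, -0.0], [0.419, -0.908, -0.0], [-0.0, 0.0, -1.0]]
wrist_force: [-0.6, 0.5, -1.8]
opening: 0.0591
```

Emit:
send_rows(travel=[[0,0,0.005],[0,0,0.01],[0,0,0.015],[0,0,0.02],[0,0,0.025],[0,0,0.025],[0,0,0.025],[0,0,0.025],[0,0,0.025],[0,0,0.025]], turn=[0,0,0,0,0,0,0,0,0,0], grip=[-1,-1,-1,-1,-1,-1,-1,-1,-1,-1])

```text
t: 26.02
tcp_pos: [0.5875, 0.244, 0.0363]
ee_rot: [[0.908, 0.419, 0.0], [0.419, -0.908, 0.0], [0.0, -0.0, -1.0]]
wrist_force: [-0.3, 0.3, -1.1]
opening: 0.0589
```

Emit:
send_rows(travel=[[0,0,0.005],[0,0,0.01],[0,0,0.015],[0,0,0.02],[0,0,0.025],[0,0,0.025],[0,0,0.025],[0,0,0.025],[0,0,0.025],[0,0,0.025]], turn=[0,0,0,0,0,0,0,0,0,0], grip=[-1,-1,-1,-1,-1,-1,-1,-1,-1,-1])

```text
t: 26.85
tcp_pos: [0.5874, 0.244, 0.0343]
ee_rot: [[0.908, 0.419, 0.0], [0.419, -0.908, 0.0], [0.0, -0.0, -1.0]]
wrist_force: [-0.4, -0.0, -1.4]
opening: 0.0591
```

Emit:
send_rows(travel=[[0,0,0.003],[0,0,0.006],[0,0,0.01],[0,0,0.013],[0,0,0.013],[0,0,0.013],[0,0,0.013],[0,0,0.013],[0,0,0.013],[0,0,0.013]], turn=[0,0,0,0,0,0,0,0,0,0], grip=[-1,-1,-1,-1,-1,-1,-1,-1,-1,-1])

```text
t: 27.68
tcp_pos: [0.5874, 0.244, 0.0332]
ee_rot: [[0.908, 0.419, -0.0], [0.419, -0.908, 0.0], [-0.0, -0.0, -1.0]]
wrist_force: [-0.4, -1.3, -1.5]
opening: 0.0591
```

Emit:
send_rows(travel=[[0,0,0.003],[0,0,0.006],[0,0,0.01],[0,0,0.013],[0,0,0.013],[0,0,0.013],[0,0,0.013],[0,0,0.013],[0,0,0.013],[0,0,0.013]], turn=[0,0,0,0,0,0,0,0,0,0], grip=[-1,-1,-1,-1,-1,-1,-1,-1,-1,-1])

```text
t: 28.52
tcp_pos: [0.5874, 0.244, 0.0324]
ee_rot: [[0.908, 0.419, -0.0], [0.419, -0.908, 0.0], [0.0, -0.0, -1.0]]
wrist_force: [-2.4, -0.2, 4.9]
opening: 0.0592
```

It touched: the vertical force went from -1.5 to +4.9 N at TCP z 0.0324, which puts the pile top at about 0.0205. Releasing.

Emit:
send_rows(travel=[[0,0,0],[0,0,0],[0,0,0],[0,0,0],[0,0,0],[0,0,0],[0,0,-0.03],[0,0,-0.12],[0,0,-0.25],[0,0,-0.4]], turn=[0,0,0,0,0,0,0,0,0,0], grip=[0,0.5,1,1,1,1,1,1,1,1])

```text
t: 29.35
tcp_pos: [0.5874, 0.2439, 0.0651]
ee_rot: [[0.908, 0.419, -0.0], [0.419, -0.908, -0.0], [-0.0, 0.0, -1.0]]
wrist_force: [-0.2, -0.4, 0.6]
opening: 0.0882
```

```bash
python3 p.py .4805 -.3954 .12 0; python3 - <<'E'
from h import *
for n in ['wrist']:
    st,im=grab(n);cv2.imwrite('pics/w7.png',im['pixels']);W=cloud(im,st)
    for d in manip.cut_out(im,'flange_mid')[:2]:
        P=W[d['pixels']];P=P[~np.isnan(P[:,0])];zt=np.percentile(P[:,2],90);T=P[abs(P[:,2]-zt)<.004]
        print(d['p'],d['rect'],zt,np.ptp(T[:,2]),cv2.minEnclosingCircle(T[:,:2].astype(np.float32)))
E
```

```text
t 29.35 tcp [0.5874 0.2439 0.0651] ang 24.77 F [-0.23 -0.36  0.57] open 0.0882
shift units [-4.561  6.696 -0.684] n 6.7
turn 0.138
0.71 [259.1, 214.8, 108.7, 109.1] 0.031786147627014136 0.005206380801488275 ((0.586428701877594, 0.24477095901966095), 0.03018907830119133)
```

View pics/w7.png

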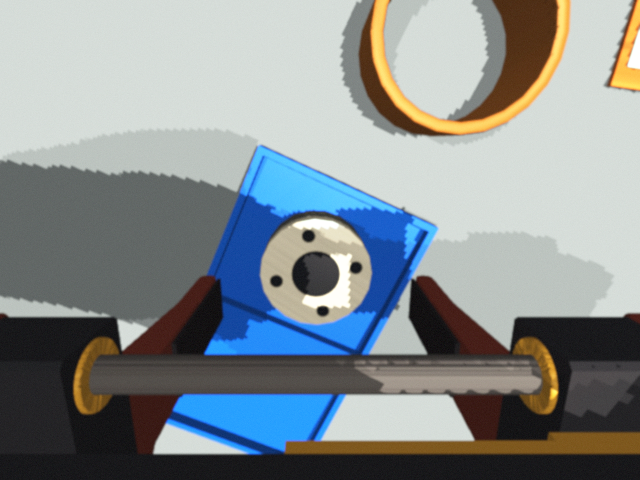

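The flange lies flat on the pile: its top reads 0.032 and its centre is about 1 mm from the pile's. The coupling is the nearest next item.

Emit:
send_rows(travel=[[0,0,-0.1],[-0.04,0.02,-0.2],[-0.12,0.06,-0.3],[-0.22,0.11,-0.35],[-0.32,0.16,-0.35],[-0.44,0.22,-0.35],[-0.56,0.28,-0.35],[-0.68,0.34,-0.35],[-0.8,0.4,-0.35],[-0.92,0.46,-0.35]], turn=[0,0,0,0,0,0,0,0,0,0], grip=[1,1,1,1,1,1,1,1,1,1])

```text
t: 30.28
tcp_pos: [0.535, 0.1787, 0.0919]
ee_rot: [[0.908, 0.419, -0.001], [0.419, -0.908, -0.0], [-0.001, -0.0, -1.0]]
wrist_force: [0.3, -0.5, -0.2]
opening: 0.088
```

Emit:
send_rows(travel=[[-0.1,0.05,0],[-0.2,0.1,0],[-0.3,0.15,0],[-0.4,0.2,0],[-0.5,0.25,0],[-0.6,0.3,0],[-0.7,0.35,0],[-0.8,0.4,0],[-0.9,0.45,0],[-1.0,0.5,0]], turn=[0,0,0,0,0,0,0,0,0,0], grip=[1,1,1,1,1,1,1,1,1,1])

```text
t: 31.12
tcp_pos: [0.4796, 0.1092, 0.0922]
ee_rot: [[0.908, 0.419, 0.0], [0.419, -0.908, 0.0], [0.0, -0.0, -1.0]]
wrist_force: [0.8, -0.9, 0.2]
opening: 0.0877
```

Emit:
send_rows(travel=[[-0.1,0.05,0],[-0.2,0.1,0],[-0.3,0.15,0],[-0.4,0.2,0],[-0.5,0.25,0],[-0.58,0.29,0],[-0.6,0.3,0],[-0.6,0.3,0],[-0.6,0.3,0],[-0.6,0.3,0]], turn=[0,0,0,0,0,0,0,0,0,0], grip=[1,1,1,1,1,1,1,1,1,1])

```text
t: 31.95
tcp_pos: [0.4471, 0.0684, 0.0923]
ee_rot: [[0.908, 0.42, 0.001], [0.42, -0.908, 0.0], [0.001, 0.0, -1.0]]
wrist_force: [0.4, -0.4, -0.1]
opening: 0.0881
```

```bash
python3 p.py .4468 .0682 .028; python3 - <<'E'
from h import *
for n in ['wrist']:
    st,im=grab(n);cv2.imwrite('pics/w8.png',im['pixels']);W=cloud(im,st)
    for d in manip.cut_out(im,'coupling_mid')[:2]:
        P=W[d['pixels']];P=P[~np.isnan(P[:,0])];zt=np.percentile(P[:,2],90);T=P[abs(P[:,2]-zt)<.004]
        print(d['p'],d['rect'],zt,cv2.minEnclosingCircle(T[:,:2].astype(np.float32)))
E
```

```text
t 31.95 tcp [0.4471 0.0684 0.0923] ang 24.81 F [ 0.38 -0.43 -0.09] open 0.0881
shift units [-0.005  0.001  0.803] n 0.8
0.86 [278.7, 214.4, 69.2, 85.5] 0.05131529029658158 ((0.4446319341659546, 0.06913229078054428), 0.019220665097236633)
```

View pics/w8.png

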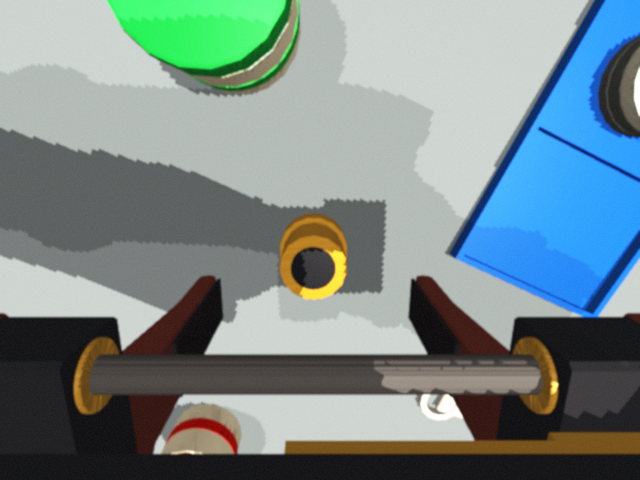

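The coupling is centred between the jaws, its top at about (313, 267).

Emit:
send_rows(travel=[[-0.005,0,0.1],[-0.01,0,0.2],[-0.01,0,0.3],[-0.01,0,0.4],[-0.01,0,0.5],[-0.01,0,0.6],[-0.01,0,0.7],[-0.01,0,0.77],[-0.01,0,0.8],[-0.01,0,0.8]], turn=[0,0,0,0,0,0,0,0,0,0], grip=[1,1,1,1,1,1,1,1,1,0.6])

```text
t: 32.88
tcp_pos: [0.4456, 0.0675, 0.0275]
ee_rot: [[0.908, 0.419, -0.001], [0.419, -0.908, -0.0], [-0.001, -0.0, -1.0]]
wrist_force: [0.3, -0.9, -0.3]
opening: 0.0842
```

Emit:
send_rows(travel=[[0,0,0],[0,0,0],[0,0,0],[0,0,0],[0,0,0],[0,0,0],[0,0,0],[0,0,0],[0,0,-0.02],[0,0,-0.05]], turn=[0,0,0,0,0,0,0,0,0,0], grip=[0.4,0.2,0,-0.3,-1,-1,-1,-1,-1,-1], squeeze=25)

```text
t: 33.72
tcp_pos: [0.4455, 0.0676, 0.0321]
ee_rot: [[0.908, 0.419, -0.001], [0.419, -0.908, -0.0], [-0.001, -0.0, -1.0]]
wrist_force: [0.7, 0.3, -2.1]
opening: 0.0376
```

```bash
python3 p.py .606 -.1335 .035
```

```text
t 33.72 tcp [0.4455 0.0676 0.0321] ang 24.78 F [ 0.74  0.34 -2.14] open 0.0376
shift units [ 0.768  3.122 -0.038] n 3.12
```

Emit:
send_rows(travel=[[0,0,-0.1],[0,0.02,-0.22],[0.02,0.08,-0.34],[0.04,0.18,-0.46],[0.06,0.28,-0.58],[0.09,0.38,-0.68],[0.12,0.5,-0.75],[0.15,0.62,-0.8],[0.18,0.74,-0.8],[0.21,0.86,-0.8]], turn=[0,0,0,0,0,0,0,0,0,0], grip=[-1,-1,-1,-1,-1,-1,-1,-1,-1,-1])

```text
t: 34.55
tcp_pos: [0.4906, 0.0114, 0.0962]
ee_rot: [[0.908, 0.419, 0.0], [0.419, -0.908, 0.0], [0.0, -0.0, -1.0]]
wrist_force: [1.0, -0.4, -2.4]
opening: 0.0376
```

Emit:
send_rows(travel=[[0.025,0.1,0],[0.05,0.2,0],[0.075,0.3,0],[0.1,0.4,0],[0.125,0.5,0],[0.15,0.6,0],[0.175,0.7,0],[0.2,0.8,0],[0.225,0.9,0],[0.25,1.0,0]], turn=[0,0,0,0,0,0,0,0,0,0], grip=[-1,-1,-1,-1,-1,-1,-1,-1,-1,-1])

```text
t: 35.38
tcp_pos: [0.5422, -0.0526, 0.0962]
ee_rot: [[0.908, 0.419, 0.0], [0.419, -0.908, 0.0], [0.0, -0.0, -1.0]]
wrist_force: [-0.6, 0.1, -1.6]
opening: 0.0374
```

Emit:
send_rows(travel=[[0.025,0.1,0],[0.05,0.2,0],[0.075,0.3,0],[0.1,0.4,0],[0.125,0.5,0],[0.15,0.6,0],[0.175,0.7,0],[0.2,0.8,0],[0.225,0.9,0],[0.25,1.0,0]], turn=[0,0,0,0,0,0,0,0,0,0], grip=[-1,-1,-1,-1,-1,-1,-1,-1,-1,-1])

```text
t: 36.22
tcp_pos: [0.5939, -0.1169, 0.0961]
ee_rot: [[0.908, 0.419, -0.0], [0.419, -0.908, 0.0], [-0.0, -0.0, -1.0]]
wrist_force: [0.5, -0.4, -1.3]
opening: 0.0375
```

```bash
python3 p.py .606 -.1335 .04
```

```text
t 36.22 tcp [ 0.5939 -0.1169  0.0961] ang 24.78 F [ 0.47 -0.35 -1.32] open 0.0375
shift units [0.051 0.252 0.702] n 0.7
```

Emit:
send_rows(travel=[[0.02,0.1,0],[0.04,0.18,0.05],[0.05,0.23,0.12],[0.05,0.24,0.22],[0.05,0.24,0.32],[0.05,0.24,0.42],[0.05,0.24,0.52],[0.05,0.24,0.61],[0.05,0.24,0.67],[0.05,0.24,0.69]], turn=[0,0,0,0,0,0,0,0,0,0], grip=[-1,-1,-1,-1,-1,-1,-1,-1,-1,-1])

```text
t: 37.05
tcp_pos: [0.6044, -0.1317, 0.0398]
ee_rot: [[0.908, 0.419, -0.002], [0.419, -0.908, 0.0], [-0.001, -0.001, -1.0]]
wrist_force: [0.6, 0.3, -1.6]
opening: 0.0376
```

Emit:
send_rows(travel=[[0,0,0.01],[0,0,0.02],[0,0,0.03],[0,0,0.04],[0,0,0.045],[0,0,0.05],[0,0,0.05],[0,0,0.05],[0,0,0.05],[0,0,0.05]], turn=[0,0,0,0,0,0,0,0,0,0], grip=[-1,-1,-1,-1,-1,-1,-1,-1,-1,-1])

```text
t: 37.88
tcp_pos: [0.6051, -0.1321, 0.037]
ee_rot: [[0.908, 0.419, 0.0], [0.419, -0.908, 0.0], [0.0, 0.0, -1.0]]
wrist_force: [-0.5, 0.2, -0.8]
opening: 0.0376
```

```bash
python3 p.py .606 -.1335 .034
```

```text
t 37.88 tcp [ 0.6051 -0.1321  0.037 ] ang 24.77 F [-0.53  0.25 -0.84] open 0.0376
shift units [0.003 0.021 0.038] n 0.04
```

Emit:
send_rows(travel=[[0,0.01,0.005],[0,0.015,0.01],[0,0.015,0.015],[0,0.015,0.02],[0,0.015,0.025],[0,0.015,0.03],[0,0.015,0.03],[0,0.015,0.03],[0,0.015,0.03],[0,0.015,0.03]], turn=[0,0,0,0,0,0,0,0,0,0], grip=[-1,-1,-1,-1,-1,-1,-1,-1,-1,-1])

```text
t: 38.72
tcp_pos: [0.6055, -0.1331, 0.0346]
ee_rot: [[0.908, 0.419, 0.0], [0.419, -0.908, -0.0], [0.0, 0.0, -1.0]]
wrist_force: [0.1, -1.1, -1.7]
opening: 0.0376
```

Emit:
send_rows(travel=[[0,0,0.003],[0,0,0.006],[0,0,0.01],[0,0,0.012],[0,0,0.012],[0,0,0.012],[0,0,0.012],[0,0,0.012],[0,0,0.012],[0,0,0.012]], turn=[0,0,0,0,0,0,0,0,0,0], grip=[-1,-1,-1,-1,-1,-1,-1,-1,-1,-1])

```text
t: 39.55
tcp_pos: [0.6056, -0.1331, 0.0343]
ee_rot: [[0.908, 0.419, 0.0], [0.419, -0.908, 0.0], [0.0, -0.0, -1.0]]
wrist_force: [-2.9, 1.0, 7.0]
opening: 0.0377
```

Contact at 7 N, so I'll release the coupling and lift.

Emit:
send_rows(travel=[[0,0,0],[0,0,0],[0,0,0],[0,0,0],[0,0,0],[0,0,-0.02],[0,0,-0.1],[0,0,-0.22],[0,0,-0.36],[0,0,-0.5]], turn=[0,0,0,0,0,0,0,0,0,0], grip=[-0.2,0.3,1,1,1,1,1,1,1,1])

```text
t: 40.38
tcp_pos: [0.6058, -0.1333, 0.0751]
ee_rot: [[0.908, 0.419, 0.001], [0.419, -0.908, -0.0], [0.0, 0.0, -1.0]]
wrist_force: [0.3, -0.6, 0.0]
opening: 0.0875
```

```bash
python3 p.py .4805 -.3954 .12 0; python3 - <<'E'
from h import *
for n in ['wrist']:
    st,im=grab(n);cv2.imwrite('pics/w9.png',im['pixels'])
E
```

```text
t 40.38 tcp [ 0.6058 -0.1333  0.0751] ang 24.77 F [ 0.32 -0.56  0.03] open 0.0875
shift units [-2.794  2.319 -0.562] n 2.79
turn 0.138
```

View pics/w9.png

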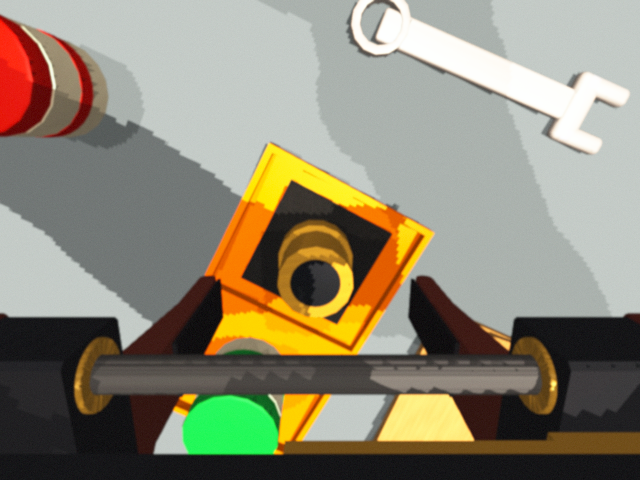

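The coupling stands centred on the black pad, top at about (316, 287), with the fingers clear. Next is the carton.

Emit:
send_rows(travel=[[0,0,-0.12],[0,0,-0.26],[-0.03,0.03,-0.4],[-0.1,0.08,-0.5],[-0.2,0.16,-0.56],[-0.31,0.25,-0.56],[-0.42,0.34,-0.56],[-0.53,0.43,-0.56],[-0.64,0.52,-0.56],[-0.75,0.62,-0.56]], turn=[0,0,0,0,0,0,0,0,0,0], grip=[1,1,1,1,1,1,1,1,1,1])

```text
t: 41.27
tcp_pos: [0.5707, -0.2045, 0.1179]
ee_rot: [[0.908, 0.419, -0.001], [0.419, -0.908, 0.0], [-0.001, -0.001, -1.0]]
wrist_force: [0.1, 0.2, 0.1]
opening: 0.0875
```

Emit:
send_rows(travel=[[-0.1,0.08,0],[-0.2,0.16,0],[-0.3,0.24,0],[-0.4,0.32,0],[-0.5,0.41,0],[-0.6,0.5,0],[-0.7,0.58,0],[-0.8,0.66,0],[-0.9,0.75,0],[-1.0,0.83,0]], turn=[0,0,0,0,0,0,0,0,0,0], grip=[1,1,1,1,1,1,1,1,1,1])

```text
t: 42.1
tcp_pos: [0.5266, -0.2981, 0.1184]
ee_rot: [[0.908, 0.419, 0.0], [0.419, -0.908, -0.0], [0.0, 0.0, -1.0]]
wrist_force: [0.1, -0.6, 0.2]
opening: 0.0882
```

Emit:
send_rows(travel=[[-0.1,0.08,0],[-0.2,0.16,0],[-0.3,0.24,0],[-0.4,0.32,0],[-0.5,0.41,0],[-0.6,0.5,0],[-0.7,0.58,0],[-0.8,0.66,0.05],[-0.9,0.75,0.1],[-0.98,0.81,0.15]], turn=[0.02,0.04,0.06,0.08,0.1,0.12,0.134,0.134,0.134,0.134], grip=[1,1,1,1,1,1,1,1,1,1])

```text
t: 42.93
tcp_pos: [0.4823, -0.39, 0.1059]
ee_rot: [[1.0, 0.012, -0.0], [0.012, -1.0, -0.0], [-0.0, 0.0, -1.0]]
wrist_force: [-0.0, 0.0, -0.4]
opening: 0.0877
```

```bash
python3 p.py .4805 -.3954 .0115 0.6; python3 - <<'E'
from h import *
for n in ['wrist']:
    st,im=grab(n);cv2.imwrite('pics/w10.png',im['pixels']);W=cloud(im,st)
    for d in manip.cut_out(im,'carton_mid')[:2]:
        P=W[d['pixels']];P=P[~np.isnan(P[:,0])];zt=np.percentile(P[:,2],90);T=P[abs(P[:,2]-zt)<.004]
        print(d['p'],d['rect'],zt,cv2.minAreaRect(T[:,:2].astype(np.float32)))
E
```

```text
t 42.93 tcp [ 0.4823 -0.39    0.1059] ang 0.7 F [-0.04  0.02 -0.43] open 0.0877
shift units [-0.023  0.066  1.181] n 1.18
turn 0.001
0.95 [272.5, 219.4, 78.4, 72.2] 0.03141802542361227 ((0.4782298803329468, -0.3955989480018616), (0.05012509226799011, 0.04035479202866554), 1.210424542427063)
0.4 [411.8, 2.5, 199.6, 72.0] 0.012349910414491155 ((0.5975322127342224, -0.2554287314414978), (0.04059102013707161, 0.11156804114580154), 87.0172348022461)
```

View pics/w10.png

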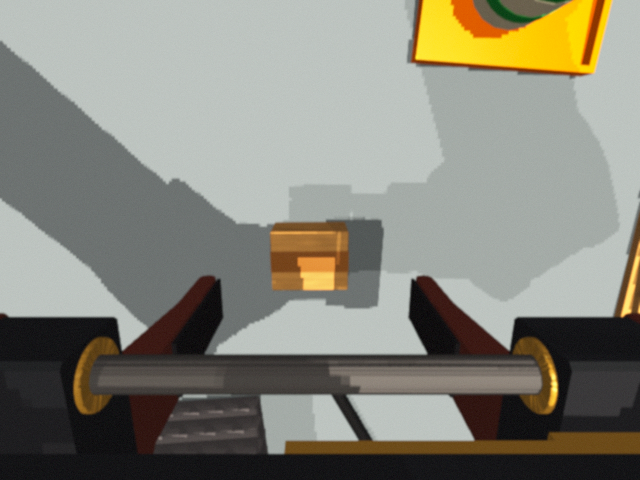

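The carton is square to the jaws at about (310, 256).

Emit:
send_rows(travel=[[-0.015,0.03,0.08],[-0.03,0.06,0.18],[-0.03,0.06,0.3],[-0.03,0.06,0.42],[-0.03,0.06,0.54],[-0.03,0.06,0.66],[-0.03,0.06,0.78],[-0.03,0.06,0.88],[-0.03,0.06,0.96],[-0.03,0.06,1.0]], turn=[0,0,0,0,0,0,0,0,0,0], grip=[1,1,1,1,1,1,1,1,1,1])

```text
t: 43.87
tcp_pos: [0.4803, -0.3933, 0.0252]
ee_rot: [[1.0, 0.012, -0.001], [0.012, -1.0, 0.001], [-0.001, -0.001, -1.0]]
wrist_force: [-0.3, -0.4, -0.4]
opening: 0.0881
```

Emit:
send_rows(travel=[[0,0,0.05],[0,0,0.1],[0,0,0.14],[0,0,0.15],[0,0,0.15],[0,0,0.15],[0,0,0.15],[0,0,0.15],[0,0,0.15],[0,0,0.15]], turn=[0,0,0,0,0,0,0,0,0,0], grip=[1,1,1,1,0.6,0.3,0,-0.3,-1,-1], squeeze=20)

```text
t: 44.7
tcp_pos: [0.4806, -0.3936, 0.0145]
ee_rot: [[1.0, 0.011, -0.0], [0.011, -1.0, 0.0], [-0.0, -0.0, -1.0]]
wrist_force: [-0.3, 0.3, 0.7]
opening: 0.0516
```

Emit:
send_rows(travel=[[0,0,0],[0,0,0],[0,0,0],[0,0,0],[0,0,-0.04],[0,0,-0.12],[0,0,-0.24],[0,0,-0.38],[0,0,-0.52],[0,0,-0.66]], turn=[0,0,0,0,0,0,0,0,0,0], grip=[-1,-1,-1,-1,-1,-1,-1,-1,-1,-1])

```text
t: 45.53
tcp_pos: [0.4809, -0.3939, 0.0688]
ee_rot: [[1.0, 0.011, 0.001], [0.011, -1.0, -0.001], [0.001, 0.001, -1.0]]
wrist_force: [0.2, -0.2, -1.1]
opening: 0.0501
```

```bash
python3 p.py .587 .2443 .12
```

```text
t 45.53 tcp [ 0.4809 -0.3939  0.0688] ang 0.65 F [ 0.15 -0.24 -1.06] open 0.0501
shift units [ 1.417 -7.961 -0.643] n 7.96
```

Emit:
send_rows(travel=[[0.0,0.0,-0.14],[0.01,-0.03,-0.28],[0.02,-0.1,-0.42],[0.04,-0.2,-0.54],[0.06,-0.3,-0.6],[0.08,-0.42,-0.62],[0.1,-0.54,-0.62],[0.12,-0.66,-0.62],[0.14,-0.78,-0.62],[0.16,-0.9,-0.62]], turn=[0,-0.01,-0.03,-0.05,-0.08,-0.11,-0.14,-0.17,-0.19,-0.195], grip=[-1,-1,-1,-1,-1,-1,-1,-1,-1,-1])

```text
t: 46.37
tcp_pos: [0.4927, -0.321, 0.1177]
ee_rot: [[0.809, 0.587, 0.001], [0.587, -0.809, -0.0], [0.0, 0.001, -1.0]]
wrist_force: [-0.1, -0.5, -1.2]
opening: 0.0499
```

```bash
python3 p.py .587 .2443 .12
```

```text
t 46.37 tcp [ 0.4927 -0.321   0.1177] ang 35.96 F [-0.12 -0.48 -1.18] open 0.0499
shift units [ 5.104 -5.027 -0.03 ] n 5.1
```

Emit:
send_rows(travel=[[0.1,-0.1,0],[0.2,-0.2,0],[0.3,-0.3,0],[0.4,-0.4,0],[0.5,-0.5,0],[0.6,-0.6,0],[0.7,-0.7,0],[0.8,-0.8,0],[0.9,-0.9,0],[1.0,-1.0,0]], turn=[0,0,0,0,0,0,0,0,0,0], grip=[-1,-1,-1,-1,-1,-1,-1,-1,-1,-1])

```text
t: 47.2
tcp_pos: [0.511, -0.2087, 0.1168]
ee_rot: [[0.812, 0.584, 0.0], [0.584, -0.812, 0.0], [0.0, -0.0, -1.0]]
wrist_force: [0.9, 0.0, -1.4]
opening: 0.0498
```

Emit:
send_rows(travel=[[0.1,-0.1,0],[0.2,-0.2,0],[0.3,-0.3,0],[0.4,-0.4,0],[0.5,-0.5,0],[0.6,-0.6,0],[0.7,-0.7,0],[0.8,-0.8,0],[0.9,-0.9,0],[1.0,-1.0,0]], turn=[0,0,0,0,0,0,0,0,0,0], grip=[-1,-1,-1,-1,-1,-1,-1,-1,-1,-1])

```text
t: 48.03
tcp_pos: [0.5291, -0.097, 0.1168]
ee_rot: [[0.811, 0.584, -0.0], [0.584, -0.811, -0.0], [-0.0, -0.0, -1.0]]
wrist_force: [-0.4, 0.3, -1.9]
opening: 0.0497
```

Emit:
send_rows(travel=[[0.1,-0.1,0],[0.2,-0.2,0],[0.3,-0.3,0],[0.4,-0.4,0],[0.5,-0.5,0],[0.6,-0.6,0],[0.7,-0.7,0],[0.8,-0.8,0],[0.9,-0.9,0],[1.0,-1.0,0]], turn=[0,0,0,0,0,0,0,0,0,0], grip=[-1,-1,-1,-1,-1,-1,-1,-1,-1,-1])

```text
t: 48.87
tcp_pos: [0.5473, 0.0147, 0.1168]
ee_rot: [[0.812, 0.584, -0.0], [0.584, -0.812, 0.0], [0.0, -0.0, -1.0]]
wrist_force: [0.5, 0.4, -0.9]
opening: 0.0501
```

Emit:
send_rows(travel=[[0.1,-0.1,0],[0.2,-0.2,0],[0.3,-0.3,0],[0.4,-0.4,0],[0.5,-0.5,0],[0.6,-0.6,0],[0.7,-0.7,0],[0.8,-0.8,0],[0.9,-0.9,0],[1.0,-1.0,0]], turn=[0,0,0,0,0,0,0,0,0,0], grip=[-1,-1,-1,-1,-1,-1,-1,-1,-1,-1])

```text
t: 49.7
tcp_pos: [0.5655, 0.1263, 0.1168]
ee_rot: [[0.811, 0.584, -0.0], [0.584, -0.811, 0.0], [-0.0, -0.0, -1.0]]
wrist_force: [0.4, -0.1, -2.0]
opening: 0.0493
```

```bash
python3 p.py .587 .2443 .06
```

```text
t 49.7 tcp [0.5655 0.1263 0.1168] ang 35.76 F [ 0.37 -0.08 -1.96] open 0.0493
shift units [ 1.08  -1.039  0.71 ] n 1.08
```

Emit:
send_rows(travel=[[0.1,-0.1,0],[0.2,-0.2,0],[0.3,-0.3,0],[0.42,-0.42,0],[0.54,-0.54,0.05],[0.66,-0.66,0.1],[0.78,-0.78,0.18],[0.88,-0.88,0.26],[0.96,-0.96,0.34],[1.0,-1.0,0.42]], turn=[0,0,0,0,0,0,0,0,0,0], grip=[-1,-1,-1,-1,-1,-1,-1,-1,-1,-1])

```text
t: 50.53
tcp_pos: [0.5833, 0.2388, 0.0821]
ee_rot: [[0.811, 0.586, -0.001], [0.586, -0.811, 0.0], [-0.0, -0.001, -1.0]]
wrist_force: [-0.0, 0.3, -1.6]
opening: 0.0499
```

Emit:
send_rows(travel=[[0.02,0,0.06],[0.04,-0.01,0.1],[0.05,-0.01,0.14],[0.05,-0.01,0.18],[0.05,-0.01,0.22],[0.05,-0.01,0.25],[0.05,-0.01,0.27],[0.05,-0.01,0.28],[0.05,-0.01,0.28],[0.05,-0.01,0.28]], turn=[0,0,0,0,0,0,0,0,0,0], grip=[-1,-1,-1,-1,-1,-1,-1,-1,-1,-1])

```text
t: 51.37
tcp_pos: [0.5864, 0.2398, 0.0609]
ee_rot: [[0.812, 0.584, 0.0], [0.584, -0.812, 0.0], [0.0, -0.0, -1.0]]
wrist_force: [-0.0, 0.4, -0.6]
opening: 0.0498
```

```bash
python3 p.py .587 .2443 .0447;python3 - <<'E'
from h import *
st,im=grab('wrist');cv2.imwrite('pics/w11.png',im['pixels'])
W=cloud(im,st)
for n in ['carton_mid','flange_mid']:
  for d in manip.cut_out(im,n)[:1]:
        P=W[d['pixels']];P=P[~np.isnan(P[:,0])];zt=np.percentile(P[:,2],90);T=P[abs(P[:,2]-zt)<.004]
        print(n,d['p'],d['rect'],zt,cv2.minAreaRect(T[:,:2].astype(np.float32)))
E
```

```text
t 51.37 tcp [0.5864 0.2398 0.0609] ang 35.75 F [-0.04  0.42 -0.57] open 0.0498
shift units [ 0.039 -0.041  0.203] n 0.2
carton_mid 0.93 [255.2, 252.5, 126.2, 105.6] 0.07769565409497106 ((0.584959089756012, 0.24031709134578705), (0.05021363124251366, 0.03497401997447014), 35.73661422729492)
flange_mid 0.75 [269.2, 211.3, 106.8, 63.5] 0.03168724158333478 ((0.5782737731933594, 0.2599802315235138), (0.05732085183262825, 0.025727322325110435), 26.88922882080078)
```

View pics/w11.png

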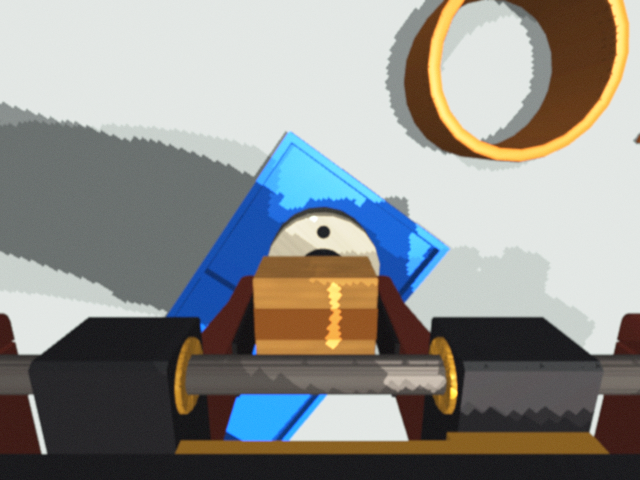

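The carton is held level, centre about (316, 310), over the flange. I'll correct about 4 mm in xy and feel down.

Emit:
send_rows(travel=[[0.02,-0.03,0],[0.039,-0.055,0.02],[0.039,-0.055,0.04],[0.039,-0.055,0.07],[0.039,-0.055,0.1],[0.039,-0.055,0.13],[0.039,-0.055,0.15],[0.039,-0.055,0.165],[0.039,-0.055,0.17],[0.039,-0.055,0.17]], turn=[0,0,0,0,0,0,0,0,0,0], grip=[-1,-1,-1,-1,-1,-1,-1,-1,-1,-1])

```text
t: 52.35
tcp_pos: [0.5862, 0.2451, 0.0471]
ee_rot: [[0.812, 0.584, -0.0], [0.584, -0.812, -0.0], [-0.0, -0.0, -1.0]]
wrist_force: [0.7, 0.4, -1.8]
opening: 0.0499
```

Emit:
send_rows(travel=[[0,0,0.003],[0,0,0.006],[0,0,0.01],[0,0,0.013],[0,0,0.016],[0,0,0.02],[0,0,0.02],[0,0,0.02],[0,0,0.02],[0,0,0.02]], turn=[0,0,0,0,0,0,0,0,0,0], grip=[-1,-1,-1,-1,-1,-1,-1,-1,-1,-1])

```text
t: 53.18
tcp_pos: [0.5862, 0.2453, 0.0456]
ee_rot: [[0.811, 0.584, -0.0], [0.584, -0.811, 0.0], [-0.0, -0.0, -1.0]]
wrist_force: [-0.1, 0.4, -0.7]
opening: 0.05
```

Emit:
send_rows(travel=[[0,0,0.003],[0,0,0.006],[0,0,0.01],[0,0,0.013],[0,0,0.013],[0,0,0.013],[0,0,0.013],[0,0,0.013],[0,0,0.013],[0,0,0.013]], turn=[0,0,0,0,0,0,0,0,0,0], grip=[-1,-1,-1,-1,-1,-1,-1,-1,-1,-1])

```text
t: 54.02
tcp_pos: [0.5863, 0.2453, 0.045]
ee_rot: [[0.812, 0.584, 0.0], [0.584, -0.812, 0.0], [0.0, -0.0, -1.0]]
wrist_force: [-2.2, -0.8, 5.1]
opening: 0.0496
```

It touched at 5 N. Opening evenly and lifting.

Emit:
send_rows(travel=[[0,0,0],[0,0,0],[0,0,0],[0,0,0],[0,0,0],[0,0,0],[0,0,-0.05],[0,0,-0.15],[0,0,-0.28],[0,0,-0.42]], turn=[0,0,0,0,0,0,0,0,0,0], grip=[0,0.4,0.8,1,1,1,1,1,1,1])

```text
t: 54.85
tcp_pos: [0.5864, 0.2452, 0.0793]
ee_rot: [[0.812, 0.584, 0.0], [0.584, -0.812, 0.0], [0.0, 0.0, -1.0]]
wrist_force: [-0.5, -0.1, 0.0]
opening: 0.0878
```

```bash
python3 p.py .4355 -.1055 .12;python3 - <<'E'
from h import *
st,im=grab('wrist');cv2.imwrite('pics/w12.png',im['pixels'])
W=cloud(im,st)
for n in ['carton_mid','flange_mid']:
  for d in manip.cut_out(im,n)[:1]:
        P=W[d['pixels']];P=P[~np.isnan(P[:,0])];zt=np.percentile(P[:,2],90);T=P[abs(P[:,2]-zt)<.004]
        print(n,d['p'],d['rect'],zt,cv2.minAreaRect(T[:,:2].astype(np.float32)))
E
```

```text
t 54.85 tcp [0.5864 0.2452 0.0793] ang 35.75 F [-0.51 -0.15  0.02] open 0.0878
shift units [-4.091  2.456 -0.509] n 4.09
carton_mid 0.67 [265.2, 235.7, 102.3, 89.3] 0.061773927498160505 ((0.5865625739097595, 0.24340245127677917), (0.0505845732986927, 0.040523238480091095), 35.320098876953125)
flange_mid 0.94 [274.2, 209.7, 83.2, 30.3] 0.03168109031140188 ((0.5723811388015747, 0.2642502188682556), (0.045772768557071686, 0.011761545203626156), 35.663047790527344)
```

View pics/w12.png

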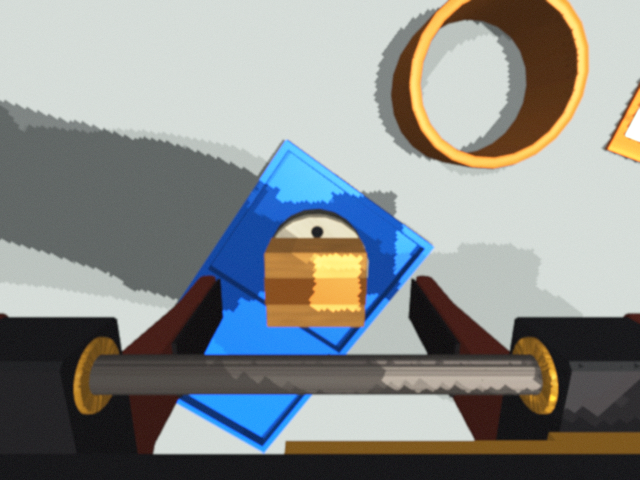

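The carton lies flat on the flange. Its centre (0.5866, 0.2434) is about 1.5 mm from the flange's. Now the red tin.

Emit:
send_rows(travel=[[0,0,-0.12],[0,0,-0.26],[-0.05,0.03,-0.4],[-0.14,0.08,-0.48],[-0.26,0.16,-0.5],[-0.38,0.23,-0.5],[-0.5,0.3,-0.5],[-0.62,0.37,-0.5],[-0.74,0.44,-0.5],[-0.86,0.52,-0.5]], turn=[0,0,0,0,0,0,0,0,0,0], grip=[1,1,1,1,1,1,1,1,1,1])

```text
t: 55.83
tcp_pos: [0.5538, 0.17, 0.1178]
ee_rot: [[0.812, 0.584, -0.001], [0.584, -0.812, -0.0], [-0.001, -0.0, -1.0]]
wrist_force: [-0.4, -1.0, -0.4]
opening: 0.088
```

Emit:
send_rows(travel=[[-0.1,0.06,0],[-0.2,0.12,0],[-0.3,0.18,0],[-0.4,0.24,0],[-0.5,0.3,0],[-0.6,0.36,0],[-0.7,0.42,0],[-0.8,0.48,0],[-0.9,0.54,0],[-1.0,0.6,0]], turn=[0,0,0,0,0,0,0,0,0,0], grip=[1,1,1,1,1,1,1,1,1,1])

```text
t: 56.67
tcp_pos: [0.5175, 0.0847, 0.1182]
ee_rot: [[0.811, 0.584, 0.0], [0.584, -0.811, 0.0], [0.0, -0.0, -1.0]]
wrist_force: [0.5, -0.4, -0.7]
opening: 0.0878
```

Emit:
send_rows(travel=[[-0.1,0.06,0],[-0.2,0.12,0],[-0.3,0.18,0],[-0.4,0.24,0],[-0.5,0.3,0],[-0.6,0.36,0],[-0.7,0.42,0],[-0.8,0.48,0],[-0.9,0.54,0],[-1.0,0.6,0]], turn=[0,0,0,0,0,0,0,0,0,0], grip=[1,1,1,1,1,1,1,1,1,1])

```text
t: 57.5
tcp_pos: [0.4806, -0.001, 0.1182]
ee_rot: [[0.812, 0.584, 0.0], [0.584, -0.812, 0.0], [0.0, -0.0, -1.0]]
wrist_force: [-0.9, 0.6, -0.2]
opening: 0.0878
```

Emit:
send_rows(travel=[[-0.1,0.06,0],[-0.2,0.12,0],[-0.3,0.18,0],[-0.4,0.24,0],[-0.5,0.3,0],[-0.6,0.36,0],[-0.7,0.42,0],[-0.8,0.48,0],[-0.9,0.54,0],[-1.0,0.6,0]], turn=[0,0,0,0,0,0,0,0,0,0], grip=[1,1,1,1,1,1,1,1,1,1])

```text
t: 58.33
tcp_pos: [0.4437, -0.0866, 0.1182]
ee_rot: [[0.812, 0.584, -0.0], [0.584, -0.812, 0.0], [-0.0, -0.0, -1.0]]
wrist_force: [-0.6, -1.1, -0.6]
opening: 0.0877
```

```bash
python3 p.py .4355 -.1055 .035
```

```text
t 58.33 tcp [ 0.4437 -0.0866  0.1182] ang 35.76 F [-0.57 -1.09 -0.62] open 0.0877
shift units [-0.221  0.131  1.039] n 1.04
```

Emit:
send_rows(travel=[[-0.08,0.05,0],[-0.15,0.09,0],[-0.19,0.11,0.05],[-0.195,0.12,0.12],[-0.195,0.12,0.19],[-0.195,0.12,0.22],[-0.195,0.12,0.24],[-0.195,0.12,0.24],[-0.195,0.12,0.24],[-0.195,0.12,0.24]], turn=[0,0,0,0,0,0,0,0,0,0], grip=[1,1,1,1,1,1,1,1,1,1])

```text
t: 59.17
tcp_pos: [0.4372, -0.1026, 0.099]
ee_rot: [[0.811, 0.585, 0.0], [0.585, -0.811, -0.0], [0.0, 0.0, -1.0]]
wrist_force: [0.1, 0.4, 0.2]
opening: 0.0876
```

```bash
python3 p.py .4355 -.1055 .035;python3 - <<'E'
from h import *
st,im=grab('wrist');cv2.imwrite('pics/w13.png',im['pixels'])
W=cloud(im,st)
for n in ['tin_red_mid']:
  for d in manip.cut_out(im,n)[:1]:
        P=W[d['pixels']];P=P[~np.isnan(P[:,0])];zt=np.percentile(P[:,2],90);T=P[abs(P[:,2]-zt)<.004]
        print(n,d['p'],d['rect'],zt,cv2.minEnclosingCircle(T[:,:2].astype(np.float32)))
E
```

```text
t 59.17 tcp [ 0.4372 -0.1026  0.099 ] ang 35.77 F [0.1  0.42 0.24] open 0.0876
shift units [-0.039  0.016  0.8  ] n 0.8
tin_red_mid 0.75 [261.9, 211.9, 96.0, 104.2] 0.06140269770666193 ((0.43339619040489197, -0.10491735488176346), 0.02616780996322632)
```

View pics/w13.png

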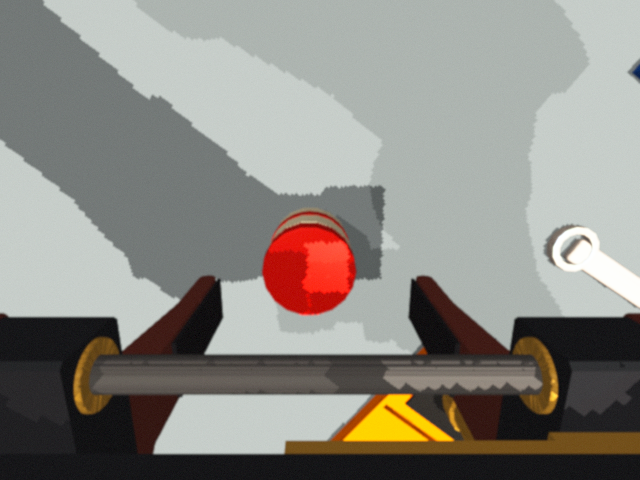

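The red tin is between the jaws at (309, 268). I'll shift about 3 mm, descend and grip.

Emit:
send_rows(travel=[[-0.02,0.008,0.08],[-0.04,0.015,0.18],[-0.04,0.015,0.3],[-0.04,0.015,0.42],[-0.04,0.015,0.54],[-0.04,0.015,0.64],[-0.04,0.015,0.72],[-0.04,0.015,0.78],[-0.04,0.015,0.8],[-0.04,0.015,0.8]], turn=[0,0,0,0,0,0,0,0,0,0], grip=[1,1,1,1,1,1,1,1,1,0.6])

```text
t: 60.1
tcp_pos: [0.4349, -0.1056, 0.0346]
ee_rot: [[0.812, 0.584, -0.001], [0.584, -0.812, 0.0], [-0.001, -0.0, -1.0]]
wrist_force: [0.1, 1.2, 0.5]
opening: 0.0839
```

Emit:
send_rows(travel=[[0,0,0],[0,0,0],[0,0,0],[0,0,0],[0,0,0],[0,0,0],[0,0,-0.02],[0,0,-0.06],[0,0,-0.12],[0,0,-0.2]], turn=[0,0,0,0,0,0,0,0,0,0], grip=[0.3,0,-0.3,-1,-1,-1,-1,-1,-1,-1], squeeze=25)

```text
t: 60.93
tcp_pos: [0.4347, -0.1055, 0.0512]
ee_rot: [[0.812, 0.584, -0.001], [0.584, -0.812, 0.0], [-0.001, -0.001, -1.0]]
wrist_force: [0.3, 0.0, -2.1]
opening: 0.052
```

```bash
python3 p.py .587 .150 .12
```

```text
t 60.93 tcp [ 0.4347 -0.1055  0.0512] ang 35.75 F [ 0.26  0.02 -2.08] open 0.052
shift units [ 3.41  -1.481 -0.862] n 3.41
```

Emit:
send_rows(travel=[[0,0,-0.1],[0.02,-0.01,-0.22],[0.06,-0.03,-0.34],[0.13,-0.06,-0.46],[0.22,-0.1,-0.58],[0.32,-0.14,-0.7],[0.42,-0.18,-0.8],[0.52,-0.22,-0.85],[0.62,-0.27,-0.86],[0.72,-0.31,-0.86]], turn=[0,0,0,0,0,0,0,0,0,0], grip=[-1,-1,-1,-1,-1,-1,-1,-1,-1,-1])

```text
t: 61.77
tcp_pos: [0.468, -0.0507, 0.1202]
ee_rot: [[0.811, 0.585, 0.001], [0.585, -0.811, 0.0], [0.001, 0.0, -1.0]]
wrist_force: [-0.8, -1.1, -2.6]
opening: 0.052
```

Emit:
send_rows(travel=[[0.1,-0.04,0],[0.2,-0.09,0],[0.3,-0.13,0],[0.4,-0.17,0],[0.5,-0.22,0],[0.6,-0.26,0],[0.7,-0.3,0],[0.8,-0.35,0],[0.9,-0.39,0],[1.0,-0.43,0]], turn=[0,0,0,0,0,0,0,0,0,0], grip=[-1,-1,-1,-1,-1,-1,-1,-1,-1,-1])

```text
t: 62.6
tcp_pos: [0.5126, 0.0237, 0.1197]
ee_rot: [[0.811, 0.584, -0.0], [0.584, -0.811, 0.0], [-0.0, -0.0, -1.0]]
wrist_force: [1.1, -0.9, -2.2]
opening: 0.0515
```

Emit:
send_rows(travel=[[0.1,-0.04,0],[0.2,-0.09,0],[0.3,-0.13,0],[0.4,-0.17,0],[0.5,-0.22,0],[0.6,-0.26,0],[0.7,-0.3,0],[0.8,-0.35,0],[0.9,-0.39,0],[1.0,-0.43,0]], turn=[0,0,0,0,0,0,0,0,0,0], grip=[-1,-1,-1,-1,-1,-1,-1,-1,-1,-1])

```text
t: 63.43
tcp_pos: [0.5575, 0.0983, 0.1197]
ee_rot: [[0.811, 0.584, -0.0], [0.584, -0.811, 0.0], [-0.0, -0.0, -1.0]]
wrist_force: [0.8, 0.4, -1.9]
opening: 0.0516
```

Emit:
send_rows(travel=[[0.1,-0.04,0],[0.2,-0.09,0],[0.3,-0.13,0],[0.4,-0.17,0],[0.5,-0.22,0],[0.58,-0.26,0],[0.64,-0.29,0],[0.67,-0.31,0],[0.68,-0.31,0],[0.68,-0.31,0]], turn=[0,0,0,0,0,0,0,0,0,0], grip=[-1,-1,-1,-1,-1,-1,-1,-1,-1,-1])

```text
t: 64.27
tcp_pos: [0.5867, 0.1494, 0.1197]
ee_rot: [[0.812, 0.584, -0.0], [0.584, -0.812, -0.0], [-0.0, 0.0, -1.0]]
wrist_force: [0.2, 0.6, -2.5]
opening: 0.0516
```

```bash
python3 p.py .587 .150 .042; python3 - <<'E'
from h import *
st,im=grab('scene');cv2.imwrite('pics/s14.png',im['pixels'])
E
```

```text
t 64.27 tcp [0.5867 0.1494 0.1197] ang 35.76 F [ 0.23  0.6  -2.51] open 0.0516
shift units [ 0.009 -0.004  0.971] n 0.97
```

View pics/s14.png

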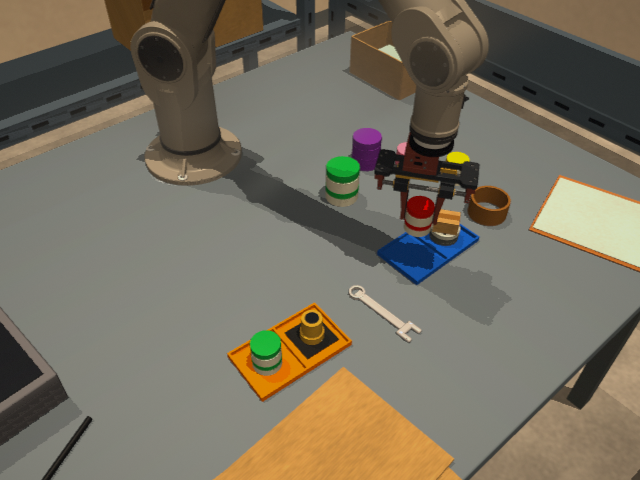

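The red tin is held upright at (420, 215) over the empty well. The carton is on the flange at (446, 228), and both orange-tray items are in place. Lowering.

Emit:
send_rows(travel=[[0,0,0.06],[0,0,0.16],[0,0,0.28],[0,0,0.4],[0,0,0.52],[0,0,0.64],[0,0,0.75],[0,0,0.84],[0,0,0.9],[0,0,0.93]], turn=[0,0,0,0,0,0,0,0,0,0], grip=[-1,-1,-1,-1,-1,-1,-1,-1,-1,-1])

```text
t: 65.15
tcp_pos: [0.5864, 0.1493, 0.0444]
ee_rot: [[0.812, 0.584, -0.001], [0.584, -0.812, -0.0], [-0.001, -0.0, -1.0]]
wrist_force: [0.3, -0.1, -1.3]
opening: 0.0518
```

Emit:
send_rows(travel=[[0,0,0.01],[0,0,0.02],[0,0,0.03],[0,0,0.04],[0,0,0.05],[0,0,0.055],[0,0,0.055],[0,0,0.055],[0,0,0.055],[0,0,0.055]], turn=[0,0,0,0,0,0,0,0,0,0], grip=[-1,-1,-1,-1,-1,-1,-1,-1,-1,-1])

```text
t: 65.98
tcp_pos: [0.5867, 0.1495, 0.041]
ee_rot: [[0.812, 0.584, 0.0], [0.584, -0.812, 0.0], [0.0, 0.0, -1.0]]
wrist_force: [0.7, 0.8, -1.0]
opening: 0.0514
```

```bash
python3 p.py .587 .150 .0385
```

```text
t 65.98 tcp [0.5867 0.1495 0.041 ] ang 35.76 F [ 0.69  0.79 -0.97] open 0.0514
shift units [ 0.007 -0.004  0.032] n 0.03
```

Emit:
send_rows(travel=[[0,0,0.004],[0,0,0.008],[0,0,0.012],[0,0,0.016],[0,0,0.02],[0,0,0.02],[0,0,0.02],[0,0,0.02],[0,0,0.02],[0,0,0.02]], turn=[0,0,0,0,0,0,0,0,0,0], grip=[-1,-1,-1,-1,-1,-1,-1,-1,-1,-1])

```text
t: 66.82
tcp_pos: [0.5867, 0.1494, 0.0394]
ee_rot: [[0.812, 0.584, 0.0], [0.584, -0.812, 0.0], [0.0, 0.0, -1.0]]
wrist_force: [0.6, -0.4, -2.6]
opening: 0.0517
```

Emit:
send_rows(travel=[[0,0,0.004],[0,0,0.008],[0,0,0.012],[0,0,0.012],[0,0,0.012],[0,0,0.012],[0,0,0.012],[0,0,0.012],[0,0,0.012],[0,0,0.012]], turn=[0,0,0,0,0,0,0,0,0,0], grip=[-1,-1,-1,-1,-1,-1,-1,-1,-1,-1])

```text
t: 67.65
tcp_pos: [0.5867, 0.1494, 0.0392]
ee_rot: [[0.812, 0.584, -0.0], [0.584, -0.812, 0.0], [0.0, -0.0, -1.0]]
wrist_force: [-2.6, -0.8, 6.5]
opening: 0.0515
```

Contact at 6.5 N. Releasing and lifting clear.

Emit:
send_rows(travel=[[0,0,0],[0,0,0],[0,0,0],[0,0,0],[0,0,0],[0,0,-0.02],[0,0,-0.1],[0,0,-0.22],[0,0,-0.36],[0,0,-0.5]], turn=[0,0,0,0,0,0,0,0,0,0], grip=[-0.1,0.4,0.8,1,1,1,1,1,1,1])

```text
t: 68.48
tcp_pos: [0.587, 0.1494, 0.0799]
ee_rot: [[0.812, 0.584, 0.001], [0.584, -0.812, 0.0], [0.001, 0.0, -1.0]]
wrist_force: [0.0, -0.3, -0.4]
opening: 0.0877
```

Emit:
send_rows(travel=[[0,0,-0.14],[0,0,-0.28],[0,0,-0.42],[0,0,-0.56],[0,0,-0.7],[0,0,-0.82],[0,0,-0.92],[0,0,-0.98],[0,0,-1.0],[0,0,-1.0]], turn=[0,0,0,0,0,0,0,0,0,0], grip=[1,1,1,1,1,1,1,1,1,1])

```text
t: 69.32
tcp_pos: [0.5868, 0.1495, 0.1587]
ee_rot: [[0.811, 0.584, 0.0], [0.584, -0.811, 0.0], [0.0, 0.0, -1.0]]
wrist_force: [0.1, -0.1, -0.1]
opening: 0.0879
```

Emit:
send_rows(travel=[[-0.1,0,-0.1],[-0.2,0,-0.2],[-0.3,0,-0.3],[-0.4,0,-0.4],[-0.5,0,-0.5],[-0.6,0,-0.6],[-0.7,0,-0.7],[-0.8,0,-0.8],[-0.9,0,-0.9],[-1.0,0,-1.0]], turn=[0,0,0,0,0,0,0,0,0,0], grip=[1,1,1,1,1,1,1,1,1,1])

```text
t: 70.15
tcp_pos: [0.5211, 0.1022, 0.2393]
ee_rot: [[0.812, 0.584, 0.0], [0.584, -0.812, 0.0], [0.0, -0.0, -1.0]]
wrist_force: [0.3, 0.7, 0.0]
opening: 0.088
```

Emit:
send_rows(travel=[[-0.1,0,0],[-0.2,0,0],[-0.3,0,0],[-0.4,0,0],[-0.5,0,0],[-0.6,0,0],[-0.7,0,0],[-0.8,0,0],[-0.9,0,0],[-1.0,0,0]], turn=[0,0,0,0,0,0,0,0,0,0], grip=[1,1,1,1,1,1,1,1,1,1])

```text
t: 70.98
tcp_pos: [0.4562, 0.0554, 0.2384]
ee_rot: [[0.812, 0.584, -0.0], [0.584, -0.812, -0.0], [-0.0, 0.0, -1.0]]
wrist_force: [-0.2, -0.4, -0.6]
opening: 0.088
```

```bash
python3 m.py | grep -v tray; python3 - <<'E'
from h import *
st,im=grab('scene');cv2.imwrite('pics/s15.png',im['pixels']);st,im=grab('top');cv2.imwrite('pics/t15.png',im['pixels'])
print(st['t'])
E
```

```text
top
flange_mid 0.67 [214, 173, 22, 25] z 0.064 mean [0.5882 0.2418 0.0615] circ [0.5872 0.2417] 0.0304 rect [0.5881 0.2422 0.0533 0.0398] 36.7 270
flange_mid 0.67 [161, 168, 35, 37] z 0.046 mean [0.5985 0.3721 0.0446] circ [0.5985 0.3727] 0.0424 rect [0.5981 0.3726 0.0826 0.0819] 1.3 237
carton_mid 0.74 [215, 172, 24, 27] z 0.064 mean [0.5874 0.2412 0.0615] circ [0.5865 0.2412] 0.0296 rect [0.5869 0.2409 0.0506 0.0399] 33.6 258
coupling_mid 0.51 [366, 172, 14, 13] z 0.06 mean [ 0.6049 -0.1315  0.0573] circ [ 0.6051 -0.132 ] 0.0183 rect [ 0.6049 -0.1307  0.0355  0.0329] 15.9 148
tin_green_mid 0.9 [186, 289, 31, 27] z 0.081 mean [0.2958 0.2952 0.0785] circ [0.2951 0.2953] 0.034 rect [0.2961 0.2951 0.065  0.0644] 57.5 558
tin_green_mid 0.86 [171, 262, 26, 20] z 0.062 mean [0.3749 0.3512 0.0602] circ [0.3751 0.3517] 0.0263 rect [0.3748 0.3512 0.0497 0.0503] 17.7 325
tin_green_mid 0.69 [236, 265, 19, 29] z 0.089 mean [0.349  0.1784 0.0886] circ [0.339  0.1378] 0.0701 rect [0.3314 0.1447 0.1351 0.0679] 55.5 456
tin_green_mid 0.61 [400, 168, 23, 24] z 0.067 mean [ 0.5994 -0.2278  0.065 ] ci
[... 1856 characters left out ...]
] z 0.087 mean [0.3544 0.1681 0.0856] circ [0.3527 0.1703] 0.0385 rect [0.3529 0.1704 0.0711 0.0743] 20.1 584
tin_green_mid 0.61 [245, 329, 32, 45] z 0.066 mean [ 0.6015 -0.2282  0.0645] circ [ 0.6004 -0.2268] 0.0271 rect [ 0.6006 -0.2272  0.0509  0.0503] 82.1 646
tin_yellow_mid 0.71 [442, 152, 27, 32] z 0.062 mean [0.4757 0.4083 0.0605] circ [0.473  0.4107] 0.0287 rect [0.4757 0.4095 0.0516 0.0513] 1.7 277
tape_mid 0.93 [467, 187, 42, 38] z 0.045 mean [0.6004 0.3719 0.044 ] circ [0.5955 0.3724] 0.0462 rect [0.5996 0.3721 0.083  0.0885] 9.2 358
wrench_grip 0.63 [347, 288, 70, 55] z 0.01 mean [0.6524 0.0029 0.0076] circ [0.6484 0.0027] 0.0798 rect [0.648  0.002  0.1579 0.0369] 5.0 727
72.1333
```

View pics/s15.png

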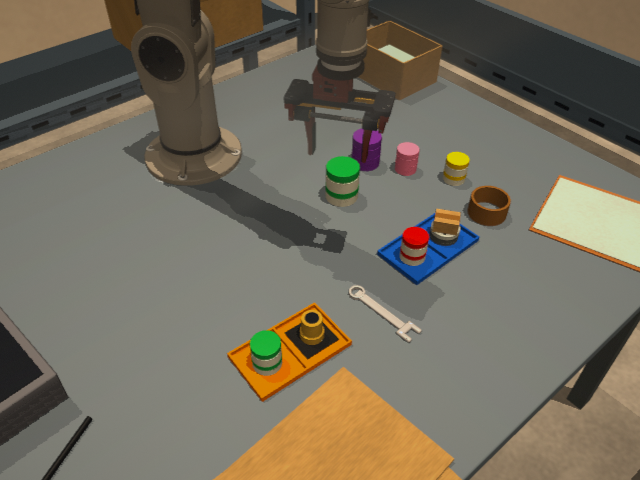

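View pics/t15.png

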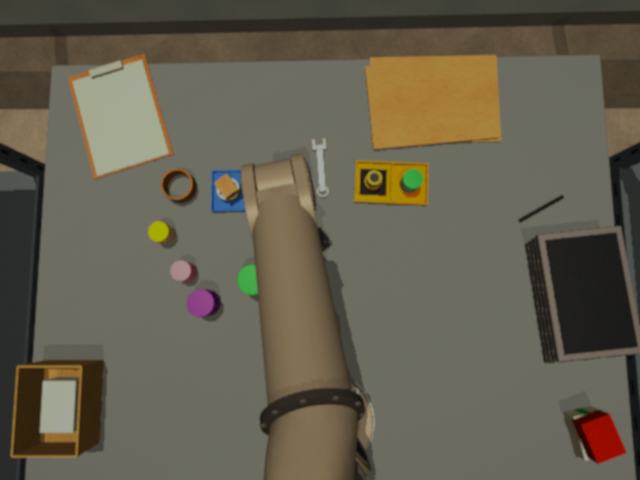

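All five items read in place, and the bystanders have not moved. The scene view shows the red tin at (415, 245), the carton on the flange at (446, 227), the coupling at (312, 327) and the green tin at (266, 352). Handing in.

```bash
python3 p.py; python3 -c "
from cell import manip
print(manip.job_done())"
```

```text
t 72.18 tcp [0.4569 0.0559 0.2384] ang 35.75 F [-0.71 -0.67 -0.17] open 0.0879
the job is handed in; nothing more can be done
None
```

Both kits are made up and the job was handed in at about 72 s of the 138 s allowed. No verdict is reported, so the results below are my own checks.

| Item | How it was set down | Last check |
|---|---|---|
| Flange on the pile | lowered in steps of 1–2 mm until it touched (about 5 N); pile top about 20.5 mm | about 1 mm from the pile centre, top at 31–32 mm, before the carton went on |
| Carton on the flange | lowered to contact (about 5 N) | about 1.5 mm from the flange centre just after release; 2–4 mm in the last pictures; lies flat |
| Coupling on the black pad | lowered to contact (about 7 N) | within about 2 mm of the middle, top at about 57 mm |
| Green tin in the bare well | lowered to contact (about 9 N) | within about 1 mm of the middle, upright |
| Red tin in the empty well | lowered to contact (about 6.5 N) | within about 2 mm of the middle, upright |

- **Look-alikes:** I took the smaller green tin and left the larger green, pink and purple ones alone.
- **Bystanders:** the yellow tin, tape roll and wrench read within a few mm of where they started, which is within the measuring noise.
- **Release:** the gripper is open and clear of everything.

**Disagreements:**
- The cameras differed by about 2 mm from each other.
- The networks sometimes mislabelled things, such as calling the carton a flange, or the green tin a red tin. I checked those against the pictures.
- In the last top view the arm hid the red tin, so its final position comes from the scene camera only.
- The flange is mostly covered by the carton, so I could not fully re-measure it at the end.

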